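# Glue-up of a step pulley under the classroom arbor press

### The job

Glue up the three-step pulley: nest the white cups in size order on the press's slide table (the largest is already in its ring there), the middle cup down into the large one and the small cup down into the middle one, then push the slide table fully home under the ram. Bring the press lever down until its bar is level, so that the spring foot squeezes the stack, and finish while still holding it level: if let go it springs up before the glue has set. Leave everything else on the desk where it is.

Things in the scene. Friction and masses are not known exactly. Their poses are not given: they have to be found in the camera images.
- press: Grey bench arbor press fixed to the desk; its yaw varies. Origin on the desk directly under the ram's vertical axis; x points away from the operator to the rear column, y to the side where the lever is, z up. Base plate 150 mm wide, from x = -275 to +145 mm, 22 mm thick. Head 84 mm wide, from x = -52 to +140 mm, 175 to 253 mm above the desk; the ram sticks up through it to 315 mm. Column at x = +85 to +140 mm.
- slide_table (a joint): Slide of the aluminium table of the press along the press's +x, in m: 0 = drawn out for loading (as at the start, the ring then lies 130 mm in front of the ram axis), 0.13 = fully home against its stop, under the ram. It resists with about 2 N and stays where it is left.
- seat_ring (a point): Centre of the low locating ring on the slide table (inside diameter 83 mm, 5 mm high), on the table's top face, 36 mm above the desk. Axes as the press's. Moves with the table.
- table_post (a point): Upright push post at the front of the slide table, 125 mm in front of the ring's centre (press -x): a steel stem of 16 mm diameter with a black ball of 24 mm on it, its top 92 mm above the desk. This point is on the stem's axis 11 mm below the ball's middle, 69 mm above the desk. Moves with the table.
- large_cup_mid (a point): Large cup, white printed plastic, open at the top: outside diameter 96 mm at the rim and 77 mm at the foot, height 40 mm, wall 9.5 mm (mouth 77 mm wide, tapering to 61 mm at the inner floor), floor 6 mm thick. Stands in the ring of the slide table at the start. This point is on its axis half-way up.
- middle_cup_mid (a point): Middle cup, white printed plastic, open at the top: outside diameter 68 mm (straight in the upper 32 mm, then tapering to 55 mm at the foot), height 60 mm, wall 8 mm (mouth 52 mm), floor 6 mm thick. Stands upright loose on the desk, to the right of the press (-y). This point is on its axis half-way up (30 mm). Seated in the large cup, its rim stands 26 mm above the large cup's rim and 102 mm above the desk.
- small_cup_mid (a point): Small cup, white printed plastic, open at the top: outside diameter 46 mm (straight in the upper 56 mm, then tapering to 36 mm at the foot), height 80 mm, wall 8 mm, floor 6 mm thick. Stands upright loose on the desk, also to the right of the press; which of the two is the nearer to it varies. This point is on its axis half-way up (40 mm). Seated in the middle cup, its rim stands 26 mm above the middle cup's rim and 128 mm above the desk.
- press_lever (a joint): Angle of the press lever in rad, about a level shaft along the press's y axis, 205 mm above the desk, over the press's origin: 0 = let go, the bar slants up towards the operator 0.70 rad (40 degrees) above level; it grows as the bar is brought down; 0.70 = level; stop at 0.95. A return spring lifts it: 3 to 10 N are needed at the grip, rising on the way down. A rack drives the ram down 22 mm per rad.
- lever_bar: Lever of the press: shaft, steel bar, black grip and ball in one. Origin on the shaft's axis over the press's origin, 205 mm above the desk; its y axis lies along the shaft (as the press's y) and its -x axis points outward along the bar. Level means this x axis is level.
- lever_grip (a point): Middle of the lever's black grip (24 mm diameter, about 90 mm long), on its axis: 165 mm out along the bar from the shaft, in the plane 122 mm to the press's +y side. Axes as the lever's: the bar runs along its x, closing fingers along its y straddles it. A ball of 34 mm sits 50 mm farther out (-x) at the bar's end, its top 361 mm above the desk at the start: keep clear of it until it is wanted. At the start it is about 311 mm above the desk, 205 mm with the bar level.
- press_foot (a joint): How far the spring foot under the ram (rubber-faced disc of 40 mm diameter) is pushed up into the ram, in m: 0 when free, 0.012 at its stop; 2 N per mm on top of 4 N. With the finished stack under it, it meets the small cup's rim at a lever angle of about 0.41 rad and reads about 0.006 with the lever level.
- glue: Bystander: clear round bottle, 48 mm diameter, 130 mm tall. Origin at its underside's centre.
- screwdriver: Bystander: black-handled screwdriver lying down. Origin at its underside's centre.
- tape: Bystander: roll of clear tape lying flat, 90 mm diameter, 19 mm high. Origin at its underside's centre.
- wheel_a: Bystander: black rubber wheel with a white disc, lying flat, 68 mm diameter, 24 mm high. Origin at its underside's centre.
- wheel_b: Bystander: the same kind of wheel. Origin at its underside's centre.
- rover: Bystander: four-wheeled rover chassis, about 165 x 150 mm, 85 mm high. Origin at its underside's centre.
There are look-alikes about, which are no part of the job. Leave any green look-alike of the part that bears large_cup_mid alone. Leave any pink look-alike of the part that bears small_cup_mid alone.

How it is judged:
By the outcome, as a careful person would: the job done as asked, in the order asked, and still so for the second after the job is handed in, while the arm keeps its last pose, push and grip.
It also fails if it takes over 72 s, if anything falls off the work surface, if the arm or the gripper's body presses on something with over 40 N, if the wrist force passes 120 N, or if a joint passes its speed limit or range.

### The arm

A 6-joint arm with a two-finger parallel gripper is mounted at the origin on the work surface. World frame = base frame: x ahead of the robot, y to its left, z up, the work surface at z = 0. Lengths are in m, angles in rad, forces in N, time in s.
With the tool pointing down it reaches from about 0.375 to 0.975 m from the base axis. Payload 3.8 kg.
Tool frame: the origin (TCP) lies midway between the tips of the shut fingers; the grasp point (between the pads) lies 19 mm behind it; z points along the fingers, x is the direction in which the jaws open and shut, and the axes are right-handed (so a half turn about z gives the same grasp; the last joint's range is limited). The gripper opens to 85 mm and grips with 20 to 120 N. Pads are 22 mm wide; open, the fingers measure 114 mm over their backs; the gripper's body (76 mm by 85 mm) begins 54 mm behind the grasp point. The pads swing forward as they close: fully open they stand 13 mm farther back than shut.
Start: joints at [-1.369, 0.264, 1.604, -0, 1.274, -0.037], TCP at [0.16, -0.656, 0.231] pointing down, gripper open.
Joint ranges: [-2.63, 2.63], [-0.94, 2.18], [0.31, 2.57], [-1.31, 4.45], [0, 2.66], [-2.55, 2.55]. Speed limits (rad/s): [2.57, 2.57, 3.14, 3.14, 3.14, 3.14].

### API

Orientations are given as a rotation vector (axis times angle).
In Python, from cell import manip gives the robot as it stands.
- The arm moves only by the tool apply_moves, never from a script. Its argument "steps" is a list of rows, each a list of 3 entries, a list of its own where there are three numbers: the shift along the tool's x, y, z each as a share of 120 mm, from -1 to 1, then the turn about the tool's z as a share of pi rad, from -1 to 1, then the closure, from -1 (fully open) to 1 (shut). A call has 1 to 10 rows; each row is the pose to reach, as a shift and turn from the pose measured when the call began, along the tool's axes at that moment, turning the shorter way round; what a row does not reach only later rows make up. A row lasts 1/12 s, in which the tool goes at most 41.7 mm and 7.16 degrees, less where a joint would pass 70% of its speed; a pose out of reach is approached as far as the arm can. A call with a number of a shift or a turn outside -1 to 1 is refused whole. A call with a gripper value outside its range is refused whole. The fingers move at their own pace and stop on an object; "newtons" is the grip in N (left out, the last holds). Time passes only in rows, so rows that repeat a pose let the fingers close. It gives the time, the measured TCP pose, the force and the opening at its end, in the units of the state.
- manip.sense(): the state, without advancing time (a new reading comes with each control period).
- manip.read_camera(name): name is "scene" or "top" or "wrist"; returns (picture, depth): 384x512x3 uint8, blue, green, red; 384x512 float32, m along the optical axis (not along the pixel's ray), 0 where there is no reading.
- manip.get_calibration(name): a dict with "vertical_fov" (degrees; the focal length in pixels is half the picture's height over the tangent of half this angle, whatever the lens; pixels are square), "cx", "cy" (the principal point, pixels), "world_from_camera" (4x4, takes a point from camera to world coordinates). Camera axes: x right, y up, looking along -z (the intrinsics and any distortion apply to the point x, -y, -z); pixel columns grow to the right and rows downward; lengths in m; the calibration is good to about 2 mm. The wrist camera is an equidistant fisheye: a pixel r from the principal point sees the ray r / f radians off the axis. A picture is of the moment at which its call begins: read the wrist's pose just before it. get_calibration takes no time and is no camera call; for the wrist camera it gives the pose at the moment of the call.
- manip.hand_in(): hands the job in, once; it reports no verdict.
The state is a dict: "t": time; "qpos": joint angles; "joint_vel": joint speeds; "effort": joint torques, N m; "ee_pos": TCP position; "ee_rot": TCP orientation; "ft_force": force on the tool from outside, world axes, zero at the start; "torque": the same for the moment, N m; "opening": finger opening in m.
Only numpy, scipy, OpenCV 4.12 (cv2) and the standard library are available. Lean on these libraries where they do the work, as an engineer would, in place of code of your own. Each camera call takes 0.05 s, during which the arm holds its last target.

## Working session

There is one attempt and no reset: what is moved stays moved. The work goes in short steps, Python scripts to look and compute and a tool call to move; the robot and the scene stay as the last step left them, time stands still between calls to the robot, and variables do not carry over. Pictures are saved under pics/ and viewed, and the job is handed in when it is done.

Besides the shell and the picture viewer there is one more tool, called after "Call:" as name(argument=value, ...), one argument or row to a line, values as JSON. apply_moves: Moves the arm, as the interface text tells. Shift numbers are shares of 120 mm and turn numbers shares of pi rad, none past 1 either way. Its arguments: {"type":"object","properties":{"steps":{"type":"array"},"newtons":{"type":"number"}},"required":["steps"]}

```bash
ls; mkdir -p pics; python3 - <<'E'
from cell import manip
import cv2,numpy as np
print(manip.sense())
for n in ["scene","top","wrist"]:
    c=manip.get_calibration(n);print(n,c)
    p,d=manip.read_camera(n);cv2.imwrite(f"pics/{n}0.png",p);np.save(f"pics/{n}0d.npy",d);cv2.imwrite(f"pics/{n}0.png",p)
E
```

```text
pics
{'t': 0.0, 'qpos': array([-1.36893895e+00,  2.64795964e-01,  1.60536542e+00, -3.52435867e-05,
        1.27368289e+00, -3.68866633e-02]), 'joint_vel': array([-0.00075275,  0.00087002, -0.00141332,  0.00075626,  0.00114321,
       -0.00104438]), 'effort': array([ 1.09262321e-03, -5.15113485e+01, -3.67310214e+01,  1.97899544e-05,
        1.30919844e-02, -9.39390475e-06]), 'ee_pos': array([ 0.1594764 , -0.65514748,  0.2299378 ]), 'ee_rot': array([-2.46906632,  1.94018725,  0.00273143]), 'ft_force': array([-0.31840182, -0.79698298,  0.28453724]), 'torque': array([0.02841381, 0.02780365, 0.03134544]), 'opening': 0.08534726159923271}
scene {'vertical_fov': 44.91025277941864, 'cx': 256.4133710082806, 'cy': 188.47473426599836, 'world_from_camera': array([[-0.53572279, -0.62671436,  0.56588886,  1.29923252],
       [ 0.84416726, -0.41303698,  0.34173395,  0.46766366],
       [ 0.01956345,  0.66077951,  0.75032507,  1.18106535],
       [ 0.        ,  0.        ,  0.        ,  1.        ]])}
top {'vertical_fov': 45.76045360238596, 'cx': 254.52827093518923, 'cy': 192.2727513951294, 'world_from_camera': array([[ 0.01466554,  0.99186764, -0.12642586,  0.34520409],
       [-0.99985224,  0.01568123,  0.00704233, -0.0033166 ],
       [ 0.00896757,  0.1263039 ,  0.99195106,  1.50721644],
       [ 0.        ,  0.        ,  0.        ,  1.        ]])}
wrist {'vertical_fov': 65.70646984690485, 'cx': 250.9704792717105, 'cy': 190.40598424437528, 'world_from_camera': array([[ 0.2371881 ,  0.92419793,  0.29933258,  0.23510832],
       [-0.97146145,  0.22631778,  0.07101355, -0.63565641],
       [-0.00211371, -0.30763363,  0.95150254,  0.37265422],
       [ 0.        ,  0.        ,  0.        ,  1.        ]])}
```

View pics/scene0.png

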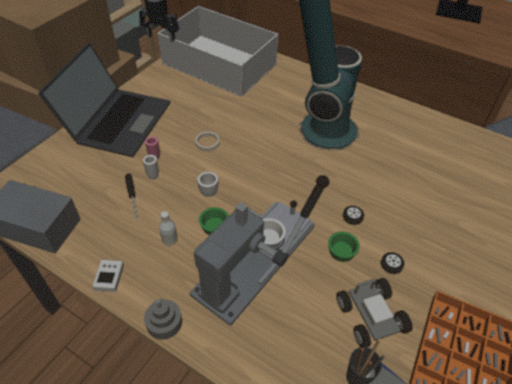

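View pics/top0.png

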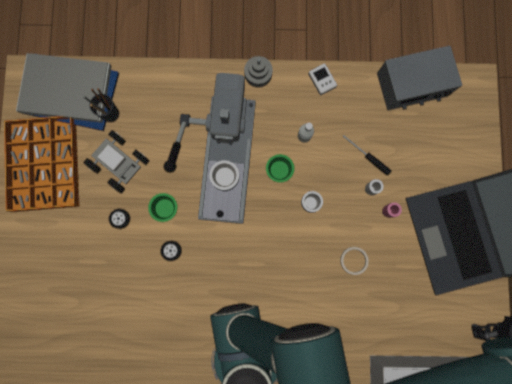

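View pics/wrist0.png

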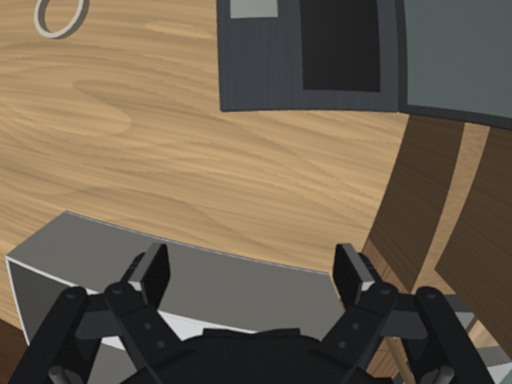

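```bash
cat > h.py <<'E'
import numpy as np,cv2
def f_of(c): return 192/np.tan(np.radians(c["vertical_fov"])/2)
def ray(c,u,v,fish=False):
    f=f_of(c);x=(u-c["cx"]);y=-(v-c["cy"])
    if fish:
        r=np.hypot(x,y);th=r/f;s=np.sin(th)/max(r,1e-9)
        d=np.array([x*s,y*s,-np.cos(th)])
    else: d=np.array([x/f,y/f,-1.])
    M=c["world_from_camera"];return M[:3,3],M[:3,:3]@d
def onz(c,u,v,z,fish=False):
    o,d=ray(c,u,v,fish);return o+d*(z-o[2])/d[2]
def proj(c,P,fish=False):
    M=c["world_from_camera"];q=M[:3,:3].T@(np.asarray(P)-M[:3,3]);f=f_of(c)
    if fish:
        r=np.hypot(q[0],q[1]);th=np.arctan2(r,-q[2]);return c["cx"]+f*th*q[0]/r,c["cy"]-f*th*q[1]/r
    return c["cx"]+f*q[0]/-q[2],c["cy"]-f*q[1]/-q[2]
def pts_from_depth(c,d):
    f=f_of(c);v,u=np.mgrid[0:384,0:512];x=(u-c["cx"])/f*d;y=-(v-c["cy"])/f*d
    M=c["world_from_camera"];P=np.stack([x,y,-d],-1)@M[:3,:3].T+M[:3,3];P[d==0]=np.nan;return P
E
python3 - <<'E'
from h import *
from cell import manip
for n,b in [("top",(150,60,420,270)),("scene",(100,120,370,330))]:
    p=cv2.imread(f"pics/{n}0.png");x0,y0,x1,y1=b
    cv2.imwrite(f"pics/{n}0c.png",cv2.resize(p[y0:y1,x0:x1],None,fx=2.9,fy=2.8,interpolation=cv2.INTER_CUBIC))
    c=manip.get_calibration(n);d=np.load(f"pics/{n}0d.npy");P=pts_from_depth(c,d)
    np.save(f"pics/{n}P.npy",P)
    g=P[...,2]
    print(n,"table z med",np.nanmedian(g))
    for nm,zr in [("rim60",.06),("rim80",.08),("rim76",.076)]:
        m=(abs(g-zr)<.006)
        hsv=cv2.cvtColor(p,cv2.COLOR_BGR2HSV);m&=(hsv[...,1]<60)&(hsv[...,2]>110)
        k,l,s,ce=cv2.connectedComponentsWithStats(m.astype(np.uint8))
        for i in range(1,k):
            if s[i,4]>25: print(nm,s[i],ce[i],P[l==i].mean(0))
E
```

```text
top table z med 0.0016069379552856589
rim60 [302 191  21  21 140] [311.93571429 201.19285714] [ 0.50380029 -0.19784271  0.05998837]
rim80 [101 147  15   9  28] [107.46428571 150.28571429] [0.65559592 0.45901444 0.07596099]
rim80 [209 161  22  29 118] [216.77966102 176.74576271] [0.57535937 0.10728755 0.07754783]
rim80 [224 161  15  27  73] [233.53424658 172.16438356] [0.59099278 0.05435286 0.07742827]
rim80 [369 180  15  14  86] [375.8255814 186.1627907] [ 0.55271568 -0.3982214   0.08032522]
rim76 [ 98 145  25  25 275] [110.23272727 157.02909091] [0.6342713  0.44970638 0.07369952]
rim76 [209 161  30  29 240] [223.61666667 175.23333333] [0.58081428 0.0857431  0.0761136 ]
rim76 [369 180  15  14  72] [375.76388889 186.38888889] [ 0.55215368 -0.39832907  0.07917772]
scene table z med 0.0010205473713408297
rim60 [198 172  20  16 122] [207.47540984 179.1557377 ] [ 0.50715002 -0.1983224   0.05982543]
rim60 [265 222  13   6  37] [270.54054054 224.81081081] [0.55332404 0.07066792 0.05985139]
rim80 [143 155  14  10  72] [149.625      159.54166667] [ 0.55552864 -0.39908161  0.07949266]
rim80 [263 218  12   5  30] [268.36666667 219.5       ] [0.55096903 0.06081116 0.07645683]
rim80 [264 220  22  25  95] [278.2        233.75789474] [0.57995791 0.1123078  0.07705702]
rim80 [159 222  16  11  62] [166.5        228.41935484] [ 0.74534002 -0.1693337   0.08107711]
rim76 [143 155  14  11  64] [149.671875 159.71875 ] [ 0.55540931 -0.39917394  0.0785135 ]
rim76 [263 218  23  27 173] [275.73988439 230.04046243] [0.57137053 0.09872043 0.07560085]
rim76 [159 227  14   6  31] [165.4516129  229.90322581] [ 0.74986154 -0.16997001  0.07843301]
rim76 [363 294  30  29 395] [377.8       307.8278481] [0.63886299 0.44932006 0.07237701]
```

```bash
ls pics
```

```text
scene0.png
scene0c.png
scene0d.npy
sceneP.npy
top0.png
top0c.png
top0d.npy
topP.npy
wrist0.png
wrist0d.npy
```

```bash
python3 - <<'E'
from h import *
from scipy.optimize import least_squares
from cell import manip
def circ(q):
    A=np.c_[2*q,np.ones(len(q))];s=np.linalg.lstsq(A,(q**2).sum(1),rcond=None)[0]
    return s[:2],np.sqrt(s[2]+s[:2]@s[:2])
for n in ["top","scene"]:
    P=np.load(f"pics/{n}P.npy");g=P[...,2]
    for nm,c0,z,ro in [("mid",(.505,-.198),.06,.034),("small",(.555,-.398),.08,.023),("large",(.581,.085),.076,.048)]:
        c0=np.array(c0);m=(abs(g-z)<.004)&(np.hypot(P[...,0]-c0[0],P[...,1]-c0[1])<ro+.008)
        q=P[m][:,:2];bb=(q.min(0)+q.max(0))/2
        c,r=circ(q);print(n,nm,m.sum(),c,r,bb,np.ptp(q,0))
    # post
    m=(g>.06)&(g<.1)&(np.hypot(P[...,0]-.46,P[...,1]-.09)<.06)
    print(n,"post",m.sum(),P[m].mean(0),P[m].max(0) if m.any() else 0, P[m].min(0) if m.any() else 0)
    # base plate & table z levels
    for z in (.022,.036):
        m=(abs(g-z)<.003)&(P[...,0]>.4)&(P[...,0]<.9)&(abs(P[...,1]-.08)<.15)
        k,l,s,ce=cv2.connectedComponentsWithStats(m.astype(np.uint8));
        i=1+np.argmax(s[1:,4]);q=P[m][:,:2].astype(np.float32)
        q=P[l==i][:,:2].astype(np.float32);print(n,z,s[i],cv2.minAreaRect(q))
    m=(g>.24)&(g<.26)&(P[...,0]>.55)&(P[...,0]<.95)&(abs(P[...,1]-.08)<.12)
    print(n,"head",m.sum(),cv2.minAreaRect(P[m][:,:2].astype(np.float32)))
    m=(g>.3)&(P[...,0]>.55)&(P[...,0]<.95)&(abs(P[...,1]-.08)<.07)
    print(n,"ram",m.sum(),np.median(P[m],0))
    m=(g>.22)&(P[...,0]>.45)&(P[...,0]<.9)&(P[...,1]>.14)&(P[...,1]<.32)
    q=P[m];i=np.argmax(q[:,2]);print(n,"lever top",m.sum(),q[i],q.min(0),q.max(0))
E
```

```text
top mid 113 [ 0.50307115 -0.19792671] 0.030028730662265732 [ 0.50452263 -0.19810275] [0.06471186 0.06472497]
top small 83 [ 0.55259497 -0.39824602] 0.01923068275134864 [ 0.55191865 -0.39917479] [0.04218063 0.04609597]
top large 209 [0.58139938 0.08505212] 0.04249712073517789 [0.58189765 0.08618393] [0.09160939 0.09272174]
top post 47 [0.45700296 0.09518555 0.08813607] [0.46875828 0.10619255 0.09716804] [0.44665828 0.08440394 0.07906287]
top 0.022 [208 100  48  65 711] ((0.7438290119171143, 0.06508699804544449), (0.136130690574646, 0.22150403261184692), 84.9039535522461)
top 0.036 [ 199  161   48   60 1073] ((0.5367715954780579, 0.08915849030017853), (0.1419943869113922, 0.189544215798378), 85.32239532470703)
top head 1758 ((0.7538233399391174, 0.11160943657159805), (0.16548360884189606, 0.19944418966770172), 85.2148208618164)
top ram 85 [0.70862944 0.0739379  0.31426719]
top lever top 478 [0.55992537 0.2100331  0.36472484] [0.54133099 0.16067732 0.22000198] [0.73541792 0.22569251 0.36472484]
scene mid 113 [ 0.50735676 -0.19841353] 0.030003086095379577 [ 0.50924244 -0.19868901] [0.071
[... 236 characters left out ...]

scene post 58 [0.46404288 0.09656669 0.08362282] [0.47366504 0.10621353 0.09396492] [0.45028354 0.08439755 0.06265516]
scene 0.022 [ 216  251   58   73 1235] ((0.7469280958175659, 0.09661944210529327), (0.09969465434551239, 0.22855567932128906), 85.44308471679688)
scene 0.036 [262 202  38  48 497] ((0.5222408175468445, 0.07431717962026596), (0.16468071937561035, 0.10648437589406967), 5.759335517883301)
scene head 2048 ((0.759023129940033, 0.11143840104341507), (0.164117231965065, 0.19835634529590607), 85.40328979492188)
scene ram 111 [0.71667021 0.07510098 0.31354726]
scene lever top 785 [0.56756381 0.21433241 0.36315878] [0.54983188 0.1820127  0.22004013] [0.73910798 0.2245413  0.36315878]
```

View pics/top0c.png

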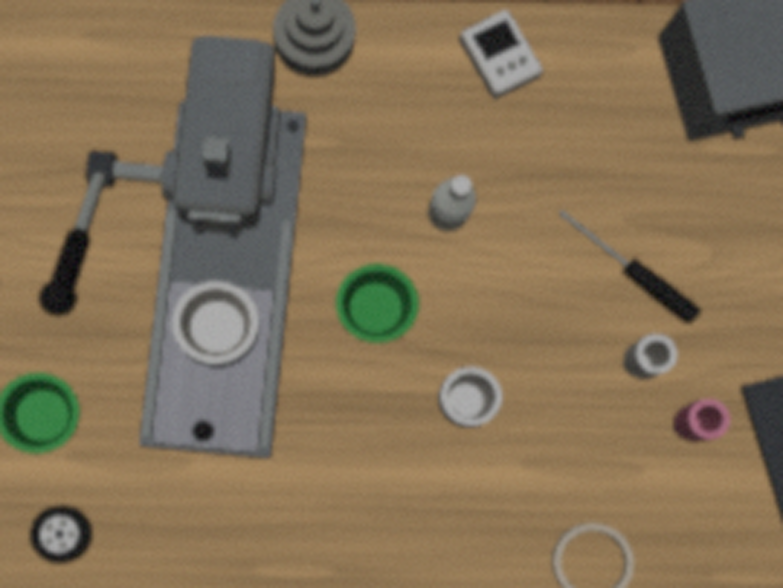

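View pics/scene0c.png

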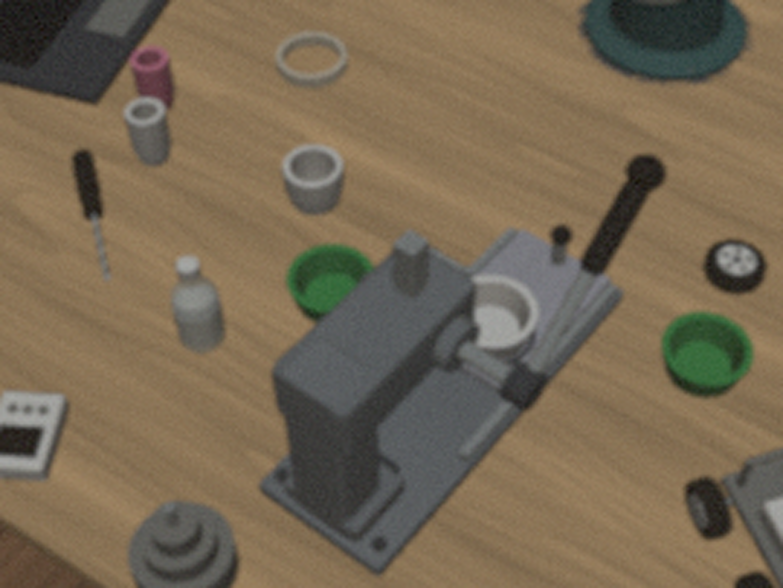

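```bash
cat >> h.py <<'E'
from scipy.spatial.transform import Rotation as R
def rel(s,target,jaw_az=None):
    """shares to reach world target; jaw_az deg: wanted azimuth of tool x"""
    M=R.from_rotvec(s["ee_rot"]).as_matrix()
    sh=M.T@(np.asarray(target)-s["ee_pos"])/.12
    az=np.degrees(np.arctan2(M[1,0],M[0,0]))
    t=None
    if jaw_az is not None:
        t=-((jaw_az-az+180)%360-180)/180
    return np.round(sh,3),t,az
E
python3 - <<'E'
from h import *
from cell import manip
s=manip.sense();M=R.from_rotvec(s["ee_rot"]).as_matrix();print(M)
c=manip.get_calibration("wrist")["world_from_camera"];print("cam in tool",M.T@(c[:3,3]-s["ee_pos"]),M.T@c[:3,:3])
print(rel(s,[.505,-.198,.20],85))
t=manip.get_calibration("top")
for n,u,v,z in [("pink",392,210,.08),("sd handle",378,163,.02),("sd2",390,172,.02),("sd3",366,153,.02),("green",280,168,.04)]: print(n,onz(t,u,v,z))
E
```

```text
[[ 2.36476545e-01 -9.71637141e-01 -3.32923155e-04]
 [-9.71635482e-01 -2.36476757e-01  1.79791120e-03]
 [-1.82564589e-03 -1.01683878e-04 -9.99998328e-01]]
cam in tool [-0.00139225 -0.07808806 -0.14259513] [[ 9.99999731e-01 -7.01784475e-04 -2.11265627e-04]
 [-7.32742068e-04 -9.51469538e-01 -3.07742070e-01]
 [ 1.49557978e-05  3.07742142e-01 -9.51469797e-01]]
(array([-3.021, -3.698,  0.258]), np.float64(-0.8962294485739771), np.float64(-76.32130074331587))
pink [ 0.4775806  -0.44801726  0.08      ]
sd handle [ 0.63953327 -0.42366331  0.02      ]
sd2 [ 0.60977589 -0.46303795  0.02      ]
sd3 [ 0.67283242 -0.38416237  0.02      ]
green [ 0.61364771 -0.09596987  0.04      ]
```

Call:
apply_moves(
  steps=[
    [[-0.8, -1, 0], 0, -1],
    [[-0.8, -1, 0], 0, -1],
    [[-0.8, -1, 0], 0, -1],
    [[-0.8, -1, 0], 0, -1],
  ],
)

```text
t: 0.48
ee_pos: [0.2547, -0.5307, 0.2297]
ee_rot: [-2.468, 1.939, 0.004]
ft_force: [-0.1, -0.0, 0.3]
opening: 0.0855
```

Call:
apply_moves(
  steps=[
    [[-0.8, -1, 0], 0, -1],
    [[-0.8, -1, 0], 0, -1],
    [[-0.8, -1, 0], 0, -1],
    [[-0.8, -1, 0], 0, -1],
  ],
)

```text
t: 0.82
ee_pos: [0.3497, -0.4063, 0.2299]
ee_rot: [-2.468, 1.938, 0.005]
ft_force: [0.5, -0.3, 0.7]
opening: 0.0854
```

Call:
apply_moves(
  steps=[
    [[-0.8, -1, 0], -0.2, -1],
    [[-0.8, -1, 0], -0.2, -1],
    [[-0.8, -1, 0], -0.2, -1],
    [[-0.8, -1, 0], -0.2, -1],
    [[-0.8, -1, 0], -0.2, -1],
  ],
)

```text
t: 1.23
ee_pos: [0.4463, -0.2799, 0.2303]
ee_rot: [-2.946, 1.068, 0.002]
ft_force: [0.1, -0.8, -0.6]
opening: 0.0855
```

```bash
python3 - <<'E'
from h import *
from cell import manip
s=manip.sense();print(s["t"],s["ee_pos"],s["qpos"],s["ft_force"]);print(rel(s,[.505,-.198,.20],85))
E
```

```text
1.2333 [ 0.44625069 -0.27986861  0.2303341 ] [-0.61218127 -0.01519254  1.91770795  0.00758536  1.24213805  0.0811848 ] [ 0.11208869 -0.7853914  -0.56440177]
(array([-0.061, -0.836,  0.259]), np.float64(-0.6937063352872024), np.float64(-39.867140351696406))
```

Call:
apply_moves(
  steps=[
    [[-0.06, -0.84, 0], -0.3, -1],
    [[-0.06, -0.84, 0], -0.3, -1],
    [[-0.06, -0.84, 0], -0.69, -1],
    [[-0.06, -0.84, 0], -0.69, -1],
    [[-0.06, -0.84, 0.1], -0.69, -1],
    [[-0.06, -0.84, 0.2], -0.69, -1],
    [[-0.06, -0.84, 0.25], -0.69, -1],
    [[-0.06, -0.84, 0.25], -0.69, -1],
    [[-0.06, -0.84, 0.25], -0.69, -1],
    [[-0.06, -0.84, 0.25], -0.69, -1],
  ],
)

```text
t: 2.07
ee_pos: [0.5049, -0.1974, 0.2003]
ee_rot: [-3.017, -0.85, -0.004]
ft_force: [-0.2, -0.4, -0.4]
opening: 0.0855
```

Call:
apply_moves(
  steps=[
    [[0, 0, 0], -0.3, -1],
    [[0, 0, 0], -0.3, -1],
    [[0, 0, 0], -0.3, -1],
    [[0, 0, 0], -0.3, -1],
    [[0, 0, 0], -0.3, -1],
    [[0, 0, 0], -0.3, -1],
    [[0, 0, 0], -0.3, -1],
    [[0, 0, 0], -0.3, -1],
    [[0, 0, 0], -0.3, -1],
  ],
)

```text
t: 2.82
ee_pos: [0.5047, -0.1973, 0.2]
ee_rot: [-2.301, -2.13, -0.008]
ft_force: [-0.1, 0.1, 0.4]
opening: 0.0854
```

```bash
cat > look.py <<'E'
import sys
from h import *
from cell import manip
s=manip.sense();c=manip.get_calibration("wrist");p,d=manip.read_camera("wrist")
n=sys.argv[1];cv2.imwrite(f"pics/{n}.png",p);np.savez(f"pics/{n}.npz",d=d,M=c["world_from_camera"])
print(s["t"],s["ee_pos"],s["qpos"].round(3),s["ft_force"].round(1),s["opening"])
# rims by depth
f=f_of(c);v,u=np.mgrid[0:384,0:512];x=u-c["cx"];y=-(v-c["cy"]);r=np.hypot(x,y);th=r/f
k=np.tan(th)/np.maximum(r,1e-9);P=np.stack([x*k*d,y*k*d,-d],-1)@c["world_from_camera"][:3,:3].T+c["world_from_camera"][:3,3]
P[d==0]=np.nan
def rim(c0,z,ro):
    for _ in range(2):
        m=(abs(P[...,2]-z)<.004)&(np.hypot(P[...,0]-c0[0],P[...,1]-c0[1])<ro+.008)
        q=P[m][:,:2]
        if len(q)<20: print("few",len(q));return
        A=np.c_[2*q,np.ones(len(q))];w=np.linalg.lstsq(A,(q**2).sum(1),rcond=None)[0];c0=w[:2]
    print("rim",z,len(q),c0,np.sqrt(w[2]+w[:2]@w[:2]),(q.min(0)+q.max(0))/2,np.ptp(q,0));return c0
for a in sys.argv[2:]:
    x_,y_,z_,r_=map(float,a.split(","));o=rim((x_,y_),z_,r_)
E
python3 look.py w1 .505,-.198,.06,.034; python3 -c "
from h import *;from cell import manip;print(rel(manip.sense(),[.505,-.198,.08],85))"
```

```text
2.8167 [ 0.50466769 -0.19726549  0.19998555] [-0.423  0.037  1.923  0.007  1.185 -1.919] [-0.1  0.1  0.4] 0.08537461969153462
rim 0.06 1494 [ 0.50346605 -0.19803939] 0.02965599206072871 [ 0.50371976 -0.19797198] [0.06727529 0.06617255]
(array([-0.013,  0.004,  1.   ]), np.float64(0.0021257172107761826), np.float64(85.38262909793971))
```

View pics/w1.png

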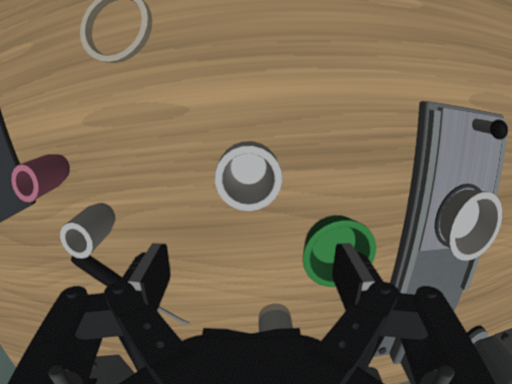

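Call:
apply_moves(
  steps=[
    [[-0.006, -0.008, 0.8], 0, -1],
    [[-0.006, -0.008, 0.8], 0, -1],
    [[-0.006, -0.008, 0.8], 0, -1],
    [[-0.006, -0.008, 0.8], 0, -1],
  ],
)

```text
t: 3.2
ee_pos: [0.4994, -0.1953, 0.0988]
ee_rot: [-2.301, -2.118, -0.001]
ft_force: [0.1, -0.3, 0.4]
opening: 0.0855
```

```bash
python3 look.py w2 .504,-.198,.06,.034 .583,.085,.076,.048 .553,-.398,.08,.023; python3 -c "
from h import *;from cell import manip;print(rel(manip.sense(),[.504,-.198,.03],85))"
```

```text
3.2 [ 0.49944734 -0.19534037  0.09878351] [-0.424  0.134  2.02   0.008  1.001 -1.916] [ 0.1 -0.3  0.4] 0.08546472325507491
rim 0.06 3105 [ 0.5033029  -0.19804301] 0.029683933251496788 [ 0.50371108 -0.19834106] [0.06742082 0.06729512]
rim 0.076 392 [0.58323609 0.07701213] 0.037231691126974824 [0.59263119 0.0574701 ] [0.07013441 0.04025264]
rim 0.08 794 [ 0.55247949 -0.39660143] 0.019055504563026713 [ 0.55344107 -0.39813992] [0.04571903 0.04656993]
(array([-0.018,  0.025,  0.596]), np.float64(0.001559688753921604), np.float64(85.28074397570587))
```

View pics/w2.png

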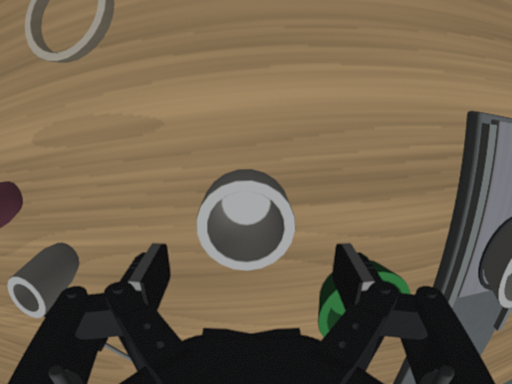

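Call:
apply_moves(
  steps=[
    [[-0.02, 0.033, 0.3], 0, -1],
    [[-0.02, 0.033, 0.5], 0, -1],
    [[-0.02, 0.033, 0.575], 0, -1],
    [[-0.02, 0.033, 0.575], 0, -1],
    [[-0.02, 0.033, 0.575], 0, -1],
    [[-0.02, 0.033, 0.575], 0, -1],
  ],
)

```text
t: 3.75
ee_pos: [0.507, -0.1992, 0.035]
ee_rot: [-2.306, -2.123, -0.007]
ft_force: [-0.2, -0.0, -0.6]
opening: 0.0855
```

```bash
python3 look.py w3 .504,-.198,.06,.034; python3 -c "
from h import *;from cell import manip;print(rel(manip.sense(),[.5035,-.198,.03],85))"
```

```text
3.75 [ 0.50704375 -0.19922873  0.0350061 ] [-0.424  0.227  2.049  0.009  0.87  -1.918] [-0.2 -0.  -0.6] 0.0854632974023329
rim 0.06 6023 [ 0.50297887 -0.19798377] 0.029601082071261234 [ 0.5042777  -0.19795659] [0.06821975 0.06714731]
(array([ 0.008, -0.031,  0.042]), np.float64(0.00149467831033421), np.float64(85.26904209586016))
```

View pics/w3.png

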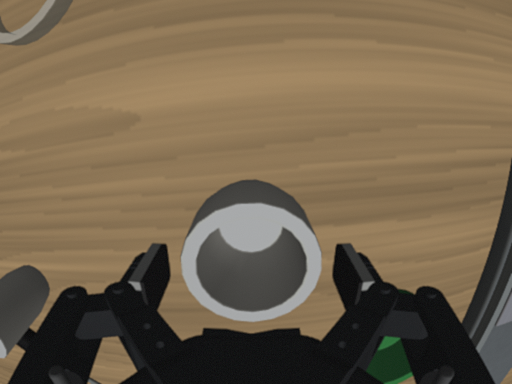

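Call:
apply_moves(
  steps=[
    [[0.008, -0.03, 0.035], 0, -1],
    [[0.008, -0.03, 0.035], 0, -0.2],
    [[0.008, -0.03, 0.035], 0, 1],
    [[0.008, -0.03, 0.035], 0, 1],
    [[0.008, -0.03, 0.035], 0, 1],
    [[0.008, -0.03, 0.035], 0, 1],
    [[0.008, -0.03, 0.035], 0, 1],
    [[0.008, -0.03, 0.035], 0, 1],
  ],
  newtons=40,
)

```text
t: 4.47
ee_pos: [0.5041, -0.1982, 0.0323]
ee_rot: [-2.307, -2.124, -0.008]
ft_force: [-1.4, 1.7, 5.8]
opening: 0.0668
```

```bash
python3 look.py w4 .504,-.198,.06,.034
```

```text
4.4667 [ 0.50411813 -0.19822802  0.03226993] [-0.425  0.225  2.058  0.009  0.862 -1.919] [-1.4  1.7  5.8] 0.06681308469875855
rim 0.06 6634 [ 0.50313034 -0.19710089] 0.030197406499507265 [ 0.50436566 -0.19619396] [0.06788641 0.08014517]
```

View pics/w4.png

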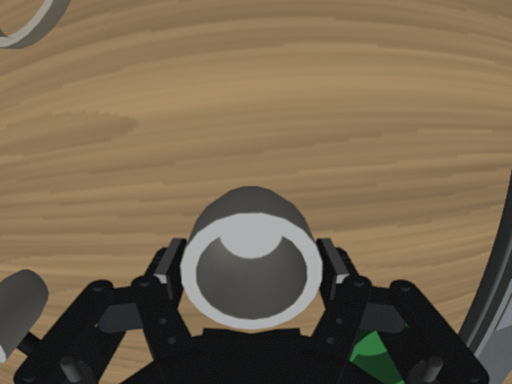

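Call:
apply_moves(
  steps=[
    [[0, 0, -0.3], 0, 1],
    [[0, 0, -0.6], 0, 1],
    [[0, 0, -1], 0, 1],
    [[0, 0, -1], 0, 1],
    [[0, 0, -1], 0, 1],
  ],
)

```text
t: 4.93
ee_pos: [0.5071, -0.2005, 0.1571]
ee_rot: [2.309, 2.126, 0.014]
ft_force: [-0.1, -0.3, -0.7]
opening: 0.0666
```

```bash
python3 look.py w5 .504,-.198,.18,.034;python3 -c "
from h import *;from cell import manip;print(rel(manip.sense(),[.583,.085,.16],85))"
```

```text
4.9333 [ 0.50714988 -0.20045898  0.15705083] [-0.426  0.075  1.966  0.007  1.094 -1.918] [-0.1 -0.3 -0.7] 0.06658154759512137
rim 0.18 3451 [ 0.50356582 -0.19908259] 0.029903833331254355 [ 0.50721542 -0.19836987] [0.06795515 0.08009851]
(array([ 2.417,  0.451, -0.034]), np.float64(0.0014788586287958576), np.float64(85.26619455318325))
```

Call:
apply_moves(
  steps=[
    [[0.35, 0.1, 0], 0, 1],
    [[0.7, 0.2, 0], 0, 1],
    [[1, 0.2, 0], 0, 1],
    [[1, 0.2, 0], 0, 1],
  ],
)

```text
t: 5.32
ee_pos: [0.5375, -0.0757, 0.1517]
ee_rot: [-2.301, -2.127, -0.009]
ft_force: [-0.1, -0.9, -1.4]
opening: 0.0673
```

Call:
apply_moves(
  steps=[
    [[0.35, 0.1, -0.03], 0, 1],
    [[0.7, 0.2, -0.05], 0, 1],
    [[1, 0.2, -0.05], 0, 1],
    [[1, 0.2, -0.05], 0, 1],
    [[1, 0.2, -0.05], 0, 1],
  ],
)

```text
t: 5.73
ee_pos: [0.5692, 0.044, 0.1562]
ee_rot: [-2.294, -2.13, -0.004]
ft_force: [-0.7, 0.1, -1.1]
opening: 0.0671
```

```bash
python3 look.py w6 .583,.085,.076,.048;python3 -c "
from h import *;from cell import manip;print(rel(manip.sense(),[.582,.085,.15],85))"
```

```text
5.7333 [0.56920382 0.04396398 0.15615175] [ 0.027  0.131  1.906  0.011  1.111 -1.474] [-0.7  0.1 -1.1] 0.06711077218752254
rim 0.076 1962 [0.58110658 0.08548116] 0.042345145049070554 [0.57593355 0.08961325] [0.08278664 0.08709102]
(array([0.362, 0.081, 0.055]), np.float64(0.003565511608268758), np.float64(85.64179208948839))
```

View pics/w6.png

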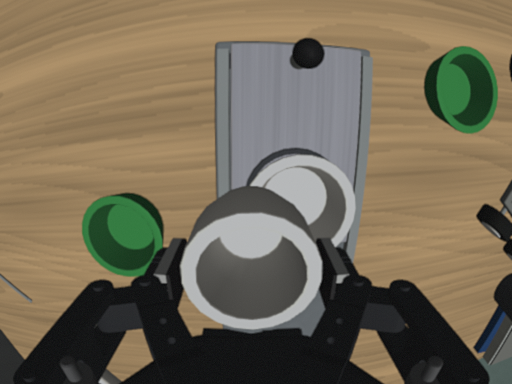

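Call:
apply_moves(
  steps=[
    [[0.2, 0.08, 0], 0, 1],
    [[0.36, 0.08, 0.05], 0, 1],
    [[0.36, 0.08, 0.05], 0, 1],
    [[0.36, 0.08, 0.05], 0, 1],
    [[0.36, 0.08, 0.05], 0, 1],
  ],
)

```text
t: 6.2
ee_pos: [0.581, 0.083, 0.1496]
ee_rot: [-2.297, -2.126, 0.0]
ft_force: [0.1, 0.6, -0.5]
opening: 0.0666
```

```bash
python3 look.py w7 .582,.0855,.076,.048 .582,.085,.178,.034;python3 -c "
from h import *;from cell import manip;print(rel(manip.sense(),[.582,.0855,.08],85))"
```

```text
6.2 [0.58098632 0.08298569 0.14959808] [ 0.094  0.168  1.877  0.01   1.105 -1.404] [ 0.1  0.6 -0.5] 0.06656708972894769
rim 0.076 2474 [0.58133148 0.08573739] 0.04238147494508655 [0.56758779 0.08560398] [0.06584935 0.09478164]
rim 0.178 6458 [0.58039773 0.0839649 ] 0.030269709004496083 [0.58129508 0.08474163] [0.06783486 0.08033172]
(array([0.017, 0.009, 0.583]), np.float64(0.0031180316810267387), np.float64(85.56124570258483))
```

View pics/w7.png

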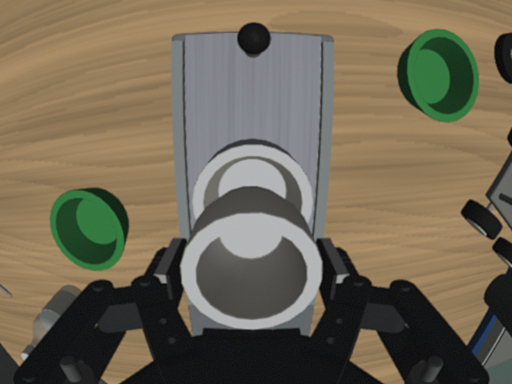

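Call:
apply_moves(
  steps=[
    [[0.016, 0.008, 0.15], 0, 1],
    [[0.016, 0.008, 0.3], 0, 1],
    [[0.016, 0.008, 0.45], 0, 1],
    [[0.016, 0.008, 0.55], 0, 1],
    [[0.016, 0.008, 0.58], 0, 1],
    [[0.016, 0.008, 0.58], 0, 1],
  ],
)

```text
t: 6.75
ee_pos: [0.5808, 0.0845, 0.0792]
ee_rot: [-2.298, -2.124, 0.003]
ft_force: [-0.4, 0.2, -1.2]
opening: 0.0667
```

```bash
python3 look.py w8 .582,.0855,.076,.048 .582,.085,.108,.034
```

```text
6.75 [0.58078138 0.08453377 0.07916892] [ 0.097  0.244  1.929  0.011  0.978 -1.402] [-0.4  0.2 -1.2] 0.06665924842170023
rim 0.076 5034 [0.57255613 0.08639725] 0.03541411399073108 [0.57152269 0.08579374] [0.07313694 0.09363383]
rim 0.108 6323 [0.58035101 0.08555468] 0.030317044845809528 [0.5816683  0.08643322] [0.06875186 0.08015598]
```

View pics/w8.png

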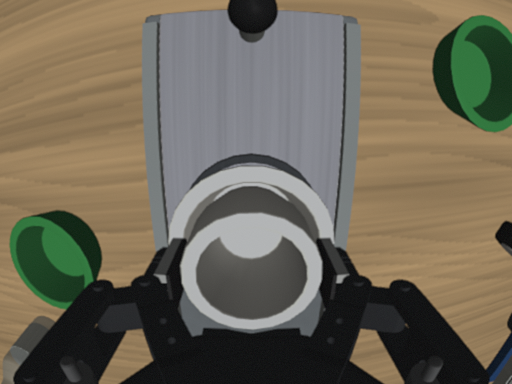

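Call:
apply_moves(
  steps=[
    [[0, 0.006, 0.02], 0, 1],
    [[0, 0.006, 0.04], 0, 1],
    [[0, 0.006, 0.04], 0, 1],
    [[0, 0.006, 0.04], 0, 1],
  ],
)

```text
t: 7.13
ee_pos: [0.5828, 0.0849, 0.0761]
ee_rot: [-2.299, -2.126, -0.001]
ft_force: [0.2, -0.4, -1.9]
opening: 0.0669
```

Call:
apply_moves(
  steps=[
    [[-0.003, -0.01, 0.015], 0, 1],
    [[-0.003, -0.01, 0.015], 0, 1],
    [[-0.003, -0.01, 0.015], 0, 1],
  ],
)

```text
t: 7.38
ee_pos: [0.5817, 0.0847, 0.0745]
ee_rot: [-2.299, -2.126, -0.001]
ft_force: [0.7, -0.7, -0.4]
opening: 0.0669
```

```bash
python3 look.py w9 .582,.085,.102,.034
```

```text
7.3833 [0.5816677  0.08471228 0.07449445] [ 0.097  0.249  1.933  0.011  0.966 -1.402] [ 0.7 -0.7 -0.4] 0.06686173249459101
rim 0.102 6651 [0.58084168 0.08569784] 0.03018754391669563 [0.58186614 0.08662857] [0.06756829 0.0804478 ]
```

View pics/w9.png

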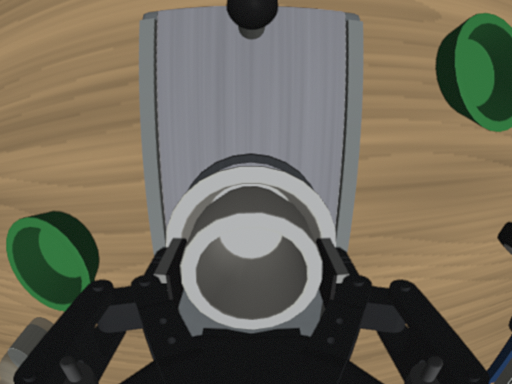

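Centred and about at seat height. Release.

Call:
apply_moves(
  steps=[
    [[0, 0, 0], 0, 0.1],
    [[0, 0, 0], 0, -0.5],
    [[0, 0, 0], 0, -1],
    [[0, 0, 0], 0, -1],
    [[0, 0, 0], 0, -1],
    [[0, 0, -0.3], 0, -1],
    [[0, 0, -0.6], 0, -1],
    [[0, 0, -0.9], 0, -1],
    [[0, 0, -0.9], 0, -1],
  ],
)

```text
t: 8.18
ee_pos: [0.5878, 0.0843, 0.1916]
ee_rot: [-2.305, -2.132, -0.02]
ft_force: [0.7, 0.1, 1.7]
opening: 0.0854
```

```bash
python3 look.py w10 .582,.085,.102,.034  .582,.0855,.076,.048; python3 -c "
from h import *;from cell import manip;print(rel(manip.sense(),[.553,-.398,.19],85))"
```

```text
8.1833 [0.58784662 0.08431147 0.19162732] [ 0.095  0.134  1.833  0.01   1.166 -1.401] [0.7 0.1 1.7] 0.08536014712115188
rim 0.102 2158 [0.58117437 0.08576808] 0.029633946540122195 [0.58148203 0.08575822] [0.06716914 0.06682886]
rim 0.076 2668 [0.58155695 0.08570991] 0.041615479529852464 [0.5822152  0.08571525] [0.09432695 0.09459511]
(array([-4.027,  0.036, -0.051]), np.float64(0.002961189666790334), np.float64(85.53301414002227))
```

View pics/w10.png

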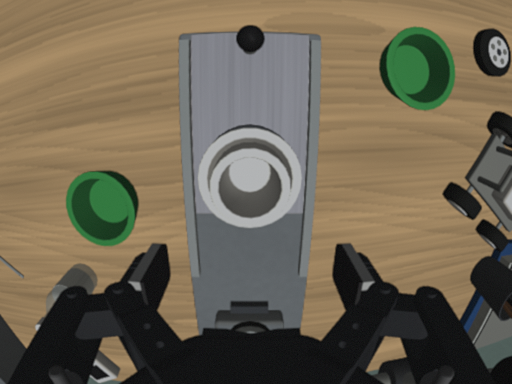

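Call:
apply_moves(
  steps=[
    [[-1, 0.01, 0], 0, -1],
    [[-1, 0.01, 0], 0, -1],
    [[-1, 0.01, 0], 0, -1],
    [[-1, 0.01, 0], 0, -1],
  ],
)

```text
t: 8.57
ee_pos: [0.5775, -0.041, 0.1867]
ee_rot: [-2.309, -2.127, -0.011]
ft_force: [0.7, 0.1, -0.3]
opening: 0.0858
```

Call:
apply_moves(
  steps=[
    [[-1, 0.01, 0], 0, -1],
    [[-1, 0.01, 0], 0, -1],
    [[-1, 0.01, 0], 0, -1],
    [[-1, 0.01, 0], 0, -1],
  ],
)

```text
t: 8.9
ee_pos: [0.5678, -0.1668, 0.1849]
ee_rot: [-2.315, -2.123, -0.006]
ft_force: [0.5, 0.6, 0.4]
opening: 0.0857
```

Call:
apply_moves(
  steps=[
    [[-1, 0.01, 0], 0, -1],
    [[-1, 0.01, 0], 0, -1],
    [[-1, 0.01, 0], 0, -1],
    [[-1, 0.01, 0], 0, -1],
  ],
)

```text
t: 9.23
ee_pos: [0.5576, -0.2923, 0.1835]
ee_rot: [2.32, 2.117, 0.002]
ft_force: [0.3, -0.6, 0.0]
opening: 0.0851
```

Call:
apply_moves(
  steps=[
    [[-0.5, 0.01, 0], 0, -1],
    [[-0.9, 0.01, 0], 0, -1],
    [[-0.95, 0.01, 0], 0, -1],
    [[-0.95, 0.01, 0], 0, -1],
    [[-0.95, 0.01, 0], 0, -1],
  ],
)

```text
t: 9.65
ee_pos: [0.5478, -0.4068, 0.182]
ee_rot: [-2.323, -2.114, -0.002]
ft_force: [0.8, 0.8, -0.8]
opening: 0.0852
```

```bash
python3 look.py w11 .553,-.398,.08,.023; python3 -c "
from h import *;from cell import manip;print(rel(manip.sense(),[.553,-.398,.10],85))"
```

```text
9.65 [ 0.54776656 -0.40683774  0.18200778] [-6.760e-01  3.100e-01  1.638e+00  2.000e-03  1.195e+00 -2.153e+00] [ 0.8  0.8 -0.8] 0.08518643883948465
rim 0.08 1209 [ 0.55276298 -0.39894405] 0.019082176248181947 [ 0.55319501 -0.39874272] [0.04518084 0.04552882]
(array([0.064, 0.036, 0.684]), np.float64(-0.0017199822979032811), np.float64(84.69040318637741))
```

View pics/w11.png

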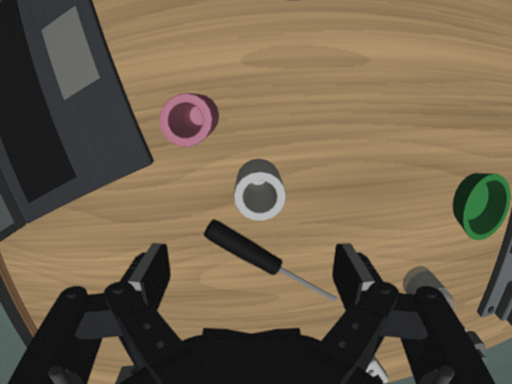

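Call:
apply_moves(
  steps=[
    [[0.06, 0.035, 0], 0, -1],
    [[0.06, 0.035, 0.3], 0, -1],
    [[0.06, 0.035, 0.55], 0, -1],
    [[0.06, 0.035, 0.65], 0, -1],
    [[0.06, 0.035, 0.65], 0, -1],
    [[0.06, 0.035, 0.65], 0, -1],
  ],
)

```text
t: 10.2
ee_pos: [0.553, -0.3966, 0.1035]
ee_rot: [-2.318, -2.115, -0.002]
ft_force: [-0.7, -0.5, -0.3]
opening: 0.0855
```

```bash
python3 look.py w12 .553,-.3988,.08,.023; python3 -c "
from h import *;from cell import manip;print(rel(manip.sense(),[.553,-.3988,.055],85))"
```

```text
10.2 [ 0.55295335 -0.39659361  0.10352278] [-6.600e-01  3.750e-01  1.705e+00  2.000e-03  1.065e+00 -2.141e+00] [-0.7 -0.5 -0.3] 0.08554092412902381
rim 0.08 2298 [ 0.55256046 -0.39851726] 0.018871344303181544 [ 0.55304103 -0.39862285] [0.04527711 0.04528868]
(array([-0.01 , -0.008,  0.419]), np.float64(-0.0013423481931545843), np.float64(84.75837732523219))
```

Call:
apply_moves(
  steps=[
    [[-0.016, 0.002, 0.2], 0, -1],
    [[-0.016, 0.002, 0.35], 0, -1],
    [[-0.016, 0.002, 0.405], 0, -1],
    [[-0.016, 0.002, 0.405], 0, -1],
    [[-0.016, 0.002, 0.405], 0, -1],
  ],
)

```text
t: 10.67
ee_pos: [0.5548, -0.4001, 0.0582]
ee_rot: [2.32, 2.117, 0.004]
ft_force: [-0.6, 0.4, 0.1]
opening: 0.0852
```

```bash
python3 look.py w13 .553,-.3988,.08,.023; python3 -c "
from h import *;from cell import manip;print(rel(manip.sense(),[.553,-.3987,.055],85))"
```

```text
10.6667 [ 0.55479832 -0.40013381  0.05819163] [-6.620e-01  4.240e-01  1.729e+00  2.000e-03  9.870e-01 -2.143e+00] [-0.6  0.4  0.1] 0.08521729944619662
rim 0.08 3611 [ 0.55228647 -0.39846766] 0.018963843611127115 [ 0.55339947 -0.39847445] [0.0455475  0.04529974]
(array([ 0.013, -0.02 ,  0.031]), np.float64(-0.0013775024997054667), np.float64(84.75204955005302))
```

View pics/w13.png

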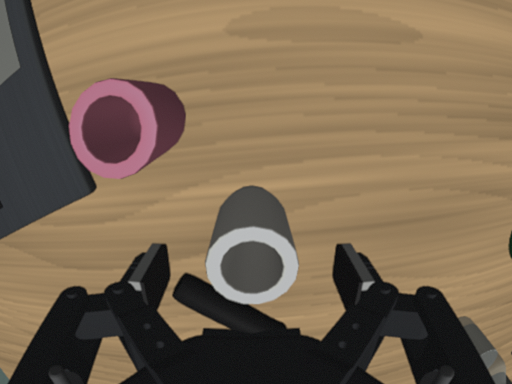

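Call:
apply_moves(
  steps=[
    [[0.013, -0.018, 0.03], 0, -1],
    [[0.013, -0.018, 0.03], 0, -0.3],
    [[0.013, -0.018, 0.03], 0, 0.2],
    [[0.013, -0.018, 0.03], 0, 1],
    [[0.013, -0.018, 0.03], 0, 1],
    [[0.013, -0.018, 0.03], 0, 1],
    [[0.013, -0.018, 0.03], 0, 1],
    [[0.013, -0.018, 0.03], 0, 1],
  ],
)

```text
t: 11.38
ee_pos: [0.5537, -0.3992, 0.0559]
ee_rot: [2.318, 2.115, 0.004]
ft_force: [0.0, -0.2, 4.3]
opening: 0.0441
```

Call:
apply_moves(
  steps=[
    [[0, 0, 0], 0, 1],
    [[0, 0, 0], 0, 1],
  ],
)

```text
t: 11.55
ee_pos: [0.5537, -0.3992, 0.0559]
ee_rot: [2.318, 2.115, 0.004]
ft_force: [0.5, -0.8, 2.6]
opening: 0.0439
```

```bash
python3 look.py w14 .553,-.3988,.08,.023
```

```text
11.55 [ 0.55372017 -0.39915054  0.05591505] [-6.620e-01  4.230e-01  1.735e+00  2.000e-03  9.790e-01 -2.143e+00] [ 0.5 -0.8  2.6] 0.043886984246647755
rim 0.08 4102 [ 0.55195878 -0.39787403] 0.019737642224383116 [ 0.55338007 -0.39802058] [0.04516754 0.0596184 ]
```

View pics/w14.png

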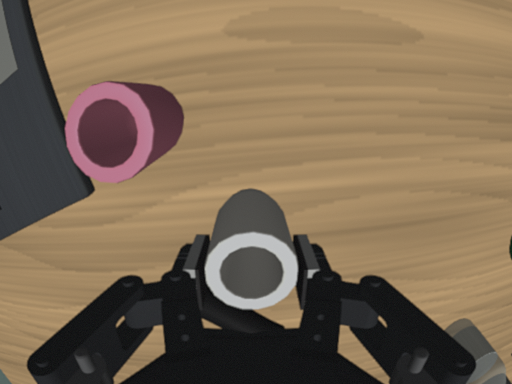

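Call:
apply_moves(
  steps=[
    [[0, 0, -0.3], 0, 1],
    [[0, 0, -0.6], 0, 1],
    [[0, 0, -1], 0, 1],
    [[0, 0, -1], 0, 1],
    [[0, 0, -1], 0, 1],
  ],
)

```text
t: 12.02
ee_pos: [0.5555, -0.4008, 0.1808]
ee_rot: [2.312, 2.109, 0.006]
ft_force: [-0.2, -0.5, -1.0]
opening: 0.0441
```

Call:
apply_moves(
  steps=[
    [[0.3, 0, -0.15], 0, 1],
    [[0.65, 0, -0.2], 0, 1],
    [[1, 0, -0.2], 0, 1],
    [[1, 0, -0.2], 0, 1],
  ],
)

```text
t: 12.35
ee_pos: [0.5654, -0.274, 0.2018]
ee_rot: [2.313, 2.118, 0.009]
ft_force: [-0.3, -0.3, -0.7]
opening: 0.0441
```

Call:
apply_moves(
  steps=[
    [[0.35, 0, 0], 0, 1],
    [[0.7, 0, 0], 0, 1],
    [[1, 0, 0], 0, 1],
    [[1, 0, 0], 0, 1],
  ],
)

```text
t: 12.68
ee_pos: [0.5742, -0.1476, 0.1985]
ee_rot: [-2.311, -2.125, -0.009]
ft_force: [-0.0, -0.4, -0.6]
opening: 0.0442
```

Call:
apply_moves(
  steps=[
    [[0.35, 0, 0], 0, 1],
    [[0.7, 0, 0], 0, 1],
    [[1, 0, 0], 0, 1],
    [[1, 0, 0], 0, 1],
    [[1, 0, 0], 0, 1],
  ],
)

```text
t: 13.1
ee_pos: [0.5828, -0.0257, 0.1966]
ee_rot: [-2.303, -2.128, -0.004]
ft_force: [0.5, -0.9, -0.8]
opening: 0.0439
```

```bash
python3 look.py w15 .581,.0857,.102,.034; python3 -c "
from h import *;from cell import manip;print(rel(manip.sense(),[.582,.0857,.19],85))"
```

```text
13.1 [ 0.5828285  -0.02566933  0.19662378] [-0.09   0.118  1.842  0.006  1.184 -1.584] [ 0.5 -0.9 -0.8] 0.04392437773988385
rim 0.102 1726 [0.58114254 0.08481904] 0.02985641580549466 [0.58146651 0.08552514] [0.06682996 0.06741345]
(array([ 0.938, -0.084,  0.063]), np.float64(0.002036252651559304), np.float64(85.36652547728067))
```

View pics/w15.png

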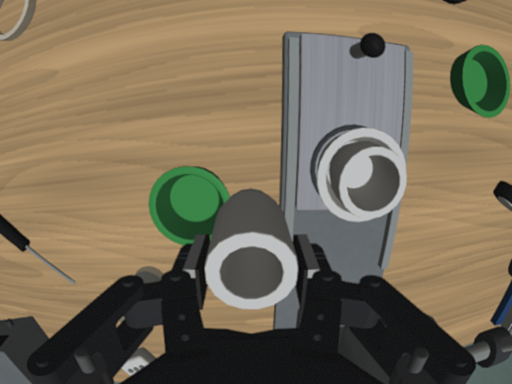

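Call:
apply_moves(
  steps=[
    [[0.35, -0.04, 0], 0, 1],
    [[0.7, -0.08, 0], 0, 1],
    [[0.93, -0.085, 0.05], 0, 1],
    [[0.93, -0.085, 0.05], 0, 1],
    [[0.93, -0.085, 0.05], 0, 1],
    [[0.93, -0.085, 0.05], 0, 1],
  ],
)

```text
t: 13.65
ee_pos: [0.5816, 0.083, 0.1906]
ee_rot: [-2.307, -2.126, -0.001]
ft_force: [1.0, 0.4, -0.3]
opening: 0.0438
```

```bash
python3 look.py w16 .581,.0857,.102,.034 .582,.0855,.076,.048 .582,.085,.216,.023; python3 -c "
from h import *;from cell import manip;print(rel(manip.sense(),[.582,.0857,.11],85))"
```

```text
13.65 [0.58159121 0.08299706 0.19059559] [ 0.097  0.13   1.839  0.005  1.174 -1.394] [ 1.   0.4 -0.3] 0.043807670467698644
rim 0.102 1402 [0.58076813 0.08584856] 0.029442327842304404 [0.57479876 0.08558633] [0.05408979 0.06634519]
rim 0.076 2257 [0.58198248 0.08568551] 0.04216860799862043 [0.57715875 0.08544129] [0.08338018 0.09389533]
rim 0.216 3949 [0.58018231 0.08423029] 0.019864482056475608 [0.58161868 0.08579341] [0.04541772 0.05877219]
(array([0.022, 0.002, 0.675]), np.float64(0.0015119433062576744), np.float64(85.27214979512638))
```

View pics/w16.png

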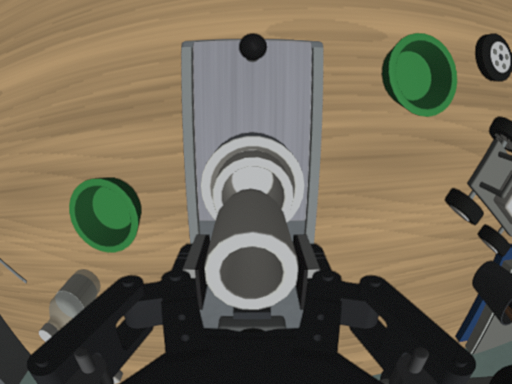

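Call:
apply_moves(
  steps=[
    [[0.02, 0.003, 0.15], 0, 1],
    [[0.02, 0.003, 0.3], 0, 1],
    [[0.02, 0.003, 0.45], 0, 1],
    [[0.02, 0.003, 0.6], 0, 1],
    [[0.02, 0.003, 0.65], 0, 1],
    [[0.02, 0.003, 0.65], 0, 1],
  ],
)

```text
t: 14.2
ee_pos: [0.5807, 0.0837, 0.1108]
ee_rot: [-2.308, -2.121, 0.004]
ft_force: [-0.8, 0.8, -1.0]
opening: 0.0441
```

```bash
python3 look.py w17  .582,.085,.136,.023; python3 -c "
from h import *;from cell import manip;print(rel(manip.sense(),[.582,.0855,.104],85))"
```

```text
14.2 [0.58067578 0.08370194 0.11083163] [ 0.098  0.206  1.91   0.005  1.032 -1.39 ] [-0.8  0.8 -1. ] 0.04407316076273139
rim 0.136 3997 [0.57928448 0.08498088] 0.019855917196107183 [0.58076791 0.08633004] [0.04580733 0.05886421]
(array([0.012, 0.001, 0.07 ]), np.float64(0.0009710604151446016), np.float64(85.17479087472603))
```

View pics/w17.png

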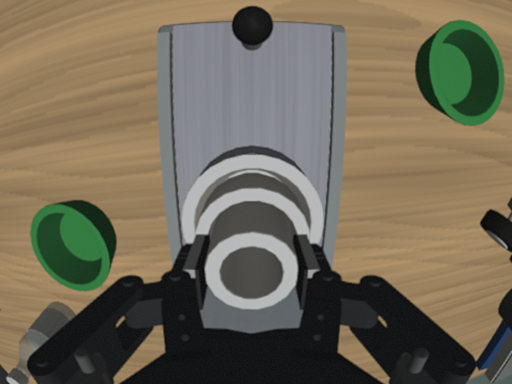

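Call:
apply_moves(
  steps=[
    [[0.012, 0.005, 0.02], 0, 1],
    [[0.012, 0.005, 0.04], 0, 1],
    [[0.012, 0.005, 0.055], 0, 1],
    [[0.012, 0.005, 0.055], 0, 1],
    [[0.012, 0.005, 0.055], 0, 1],
  ],
)

```text
t: 14.67
ee_pos: [0.5826, 0.0856, 0.1061]
ee_rot: [-2.309, -2.123, -0.0]
ft_force: [0.3, -0.2, -0.8]
opening: 0.0442
```

Call:
apply_moves(
  steps=[
    [[-0.002, -0.006, 0.018], 0, 1],
    [[-0.002, -0.006, 0.018], 0, 1],
    [[-0.002, -0.006, 0.018], 0, 1],
  ],
)

```text
t: 14.92
ee_pos: [0.5818, 0.0855, 0.104]
ee_rot: [-2.309, -2.123, -0.0]
ft_force: [-0.1, -0.2, -0.7]
opening: 0.0442
```

```bash
python3 look.py w18  .582,.085,.128,.023
```

```text
14.9167 [0.58182642 0.08550265 0.10398127] [ 0.101  0.214  1.914  0.005  1.017 -1.388] [-0.1 -0.2 -0.7] 0.04422205547938019
rim 0.128 4116 [0.58021857 0.08658528] 0.019732198665222613 [0.58177537 0.08628024] [0.04525005 0.05954601]
```

View pics/w18.png

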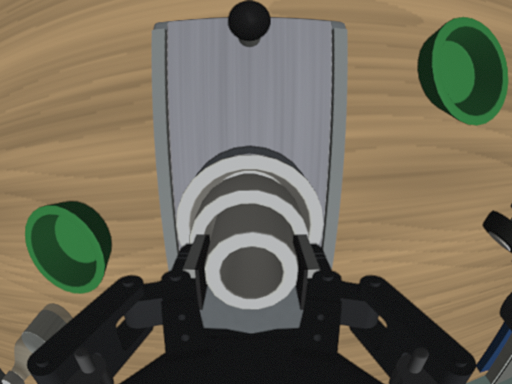

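Call:
apply_moves(
  steps=[
    [[0, 0, 0.004], 0, 0.5],
    [[0, 0, 0.004], 0, 0.1],
    [[0, 0, 0], 0, -0.5],
    [[0, 0, 0], 0, -1],
    [[0, 0, 0], 0, -1],
    [[0, 0, 0], 0, -1],
    [[0, 0, -0.3], 0, -1],
    [[0, 0, -0.6], 0, -1],
    [[0, 0, -0.9], 0, -1],
    [[0, 0, -0.9], 0, -1],
  ],
)

```text
t: 15.8
ee_pos: [0.5873, 0.0856, 0.2211]
ee_rot: [2.31, 2.124, 0.018]
ft_force: [1.9, 1.5, 1.4]
opening: 0.0857
```

```bash
python3 look.py w19  .582,.085,.128,.023 .582,.0855,.102,.034 .582,.0855,.076,.048; python3 -c "
from h import *;from cell import manip;print(rel(manip.sense(),[.46,.096,.19],85))"
```

```text
15.8 [0.58728976 0.08561273 0.22114003] [ 0.1    0.11   1.804  0.004  1.216 -1.388] [1.9 1.5 1.4] 0.08565357833602165
rim 0.128 1287 [0.58098704 0.08596589] 0.01889017358536652 [0.58101844 0.08590964] [0.04462914 0.0443886 ]
rim 0.102 1483 [0.58053234 0.08547863] 0.02871067741011237 [0.5816808  0.08554344] [0.06789132 0.06634699]
rim 0.076 2251 [0.58247114 0.08564579] 0.04200813500004519 [0.58248469 0.08573749] [0.09480638 0.09411034]
(array([-0.002, -1.055,  0.226]), np.float64(0.0010897462362197846), np.float64(85.19615432251956))
```

View pics/w19.png

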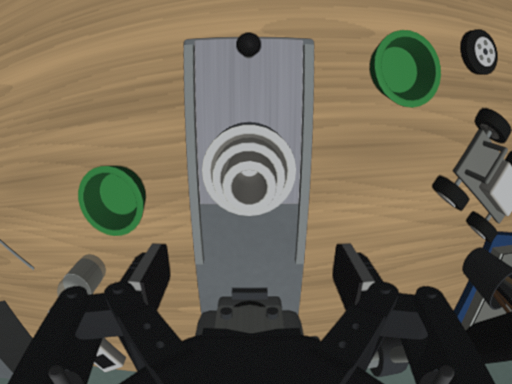

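```bash
python3 - <<'E'
from h import *
from cell import manip
c=manip.get_calibration("wrist");p=cv2.imread("pics/w19.png")
m=(p.max(2)<45)[20:70,220:280];v,u=np.nonzero(m);print(u.mean()+220,v.mean()+20,u.size,onz(c,u.mean()+220,v.mean()+20,.08,True))
s=manip.sense();print(rel(s,[.415,.0995,.20],85))
# clearances: vertical finger extents n/a
E
```

```text
248.1431924882629 44.24413145539906 426 [0.4566047  0.09553103 0.08      ]
(array([-0.003, -1.43 ,  0.14 ]), np.float64(0.0010897462362197846), np.float64(85.19615432251956))
```

Call:
apply_moves(
  steps=[
    [[0, -0.3, 0], 0, 0],
    [[0, -0.65, 0], 0, 1],
    [[0, -1, 0.1], 0, 1],
    [[0, -1, 0.1], 0, 1],
  ],
  newtons=40,
)

```text
t: 16.18
ee_pos: [0.4554, 0.095, 0.1983]
ee_rot: [-2.306, -2.122, 0.006]
ft_force: [-0.8, 0.5, -1.6]
opening: 0.039
```

Call:
apply_moves(
  steps=[
    [[0, -0.3, 0], 0, 1],
    [[0, -0.43, 0.1], 0, 1],
    [[0, -0.43, 0.3], 0, 1],
    [[0, -0.43, 0.4], 0, 1],
    [[0, -0.43, 0.4], 0, 1],
    [[0, -0.43, 0.4], 0, 1],
  ],
)

```text
t: 16.68
ee_pos: [0.4024, 0.0993, 0.1496]
ee_rot: [-2.305, -2.121, 0.01]
ft_force: [-0.4, 1.2, -0.3]
opening: -0.0
```

```bash
python3 look.py w20; python3 -c "
from h import *;from cell import manip;print(rel(manip.sense(),[.412,.0995,.06],85))"
```

```text
16.6833 [0.402399   0.09928508 0.14958338] [ 0.178 -0.169  2.213  0.005  1.108 -1.312] [-0.4  1.2 -0.3] -1.851444291742916e-05
(array([0.005, 0.077, 0.755]), np.float64(0.0013139053791993169), np.float64(85.23650296825586))
```

View pics/w20.png

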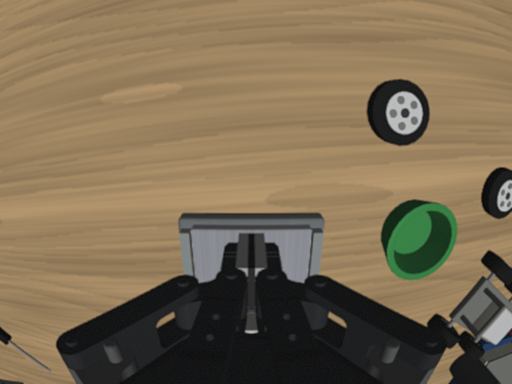

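Call:
apply_moves(
  steps=[
    [[0, 0.03, 0.25], 0, 1],
    [[0, 0.03, 0.5], 0, 1],
    [[0, 0.03, 0.74], 0, 1],
    [[0, 0.03, 0.74], 0, 1],
    [[0, 0.03, 0.74], 0, 1],
  ],
)

```text
t: 17.15
ee_pos: [0.4057, 0.0992, 0.0615]
ee_rot: [-2.305, -2.12, 0.011]
ft_force: [-0.0, -0.1, 0.1]
opening: 0.0004
```

```bash
python3 look.py w21; python3 -c "
from h import *;from cell import manip;print(rel(manip.sense(),[.5645,.0866,.06],85))"
```

```text
17.15 [0.40569087 0.09921491 0.06146551] [ 0.176 -0.041  2.285  0.006  0.909 -1.315] [-0.  -0.1  0.1] 0.0003741255927674608
(array([0.002, 1.314, 0.013]), np.float64(0.0012648776380444816), np.float64(85.227677974848))
```

View pics/w21.png

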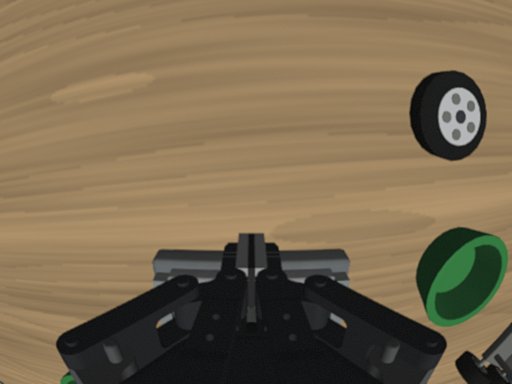

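Call:
apply_moves(
  steps=[
    [[0, 0.1, 0], 0, 1],
    [[0, 0.2, 0], 0, 1],
    [[0, 0.28, 0], 0, 1],
    [[0, 0.36, 0], 0, 1],
    [[0, 0.45, 0], 0, 1],
    [[0, 0.54, 0], 0, 1],
    [[0, 0.63, 0], 0, 1],
    [[0, 0.72, 0], 0, 1],
    [[0, 0.8, 0], 0, 1],
    [[0, 0.88, 0], 0, 1],
  ],
)

```text
t: 18.03
ee_pos: [0.5136, 0.0906, 0.0619]
ee_rot: [-2.306, -2.121, 0.007]
ft_force: [-3.4, 0.7, 2.4]
opening: -0.0001
```

```bash
python3 - <<'E'
from h import *
from cell import manip
print(manip.sense()["ee_pos"],rel(manip.sense(),[.5645,.0866,.06],85))
for n in ["scene","top"]:
    p,d=manip.read_camera(n);cv2.imwrite(f"pics/{n}22.png",p)
    x0,y0,x1,y1={"top":(150,60,350,270),"scene":(170,120,370,330)}[n]
    cv2.imwrite(f"pics/{n}22c.png",cv2.resize(p[y0:y1,x0:x1],None,fx=2.8,fy=2.8,interpolation=cv2.INTER_CUBIC))
E
```

```text
[0.51358078 0.09061343 0.06188391] (array([0.002, 0.426, 0.012]), np.float64(0.001261119513398512), np.float64(85.22700151241172))
```

View pics/scene22c.png

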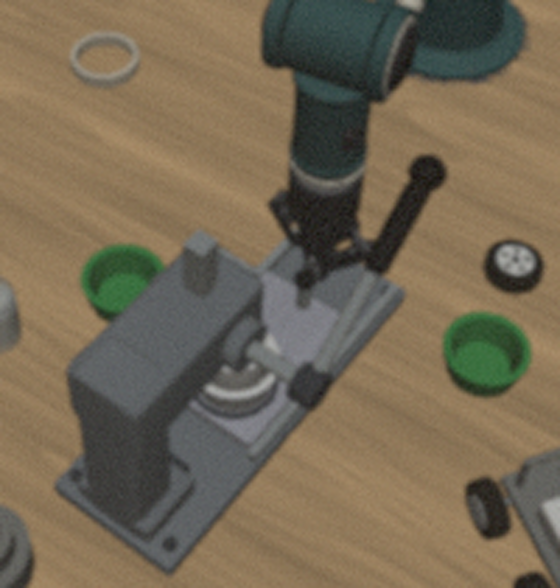

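Call:
apply_moves(
  steps=[
    [[0, 0.08, 0], 0, 1],
    [[0, 0.16, 0], 0, 1],
    [[0, 0.24, 0], 0, 1],
    [[0, 0.32, 0], 0, 1],
    [[0, 0.37, 0], 0, 1],
    [[0, 0.39, 0], 0, 1],
    [[0, 0.4, 0], 0, 1],
  ],
)

```text
t: 18.72
ee_pos: [0.5639, 0.0865, 0.062]
ee_rot: [-2.308, -2.123, 0.002]
ft_force: [-1.8, -0.3, -0.9]
opening: 0.0001
```

Call:
apply_moves(
  steps=[
    [[0, 0.02, 0], 0, 1],
    [[0, 0.03, 0], 0, 1],
    [[0, 0.04, 0], 0, 1],
    [[0, 0.04, 0], 0, 1],
  ],
)

```text
t: 19.05
ee_pos: [0.5659, 0.0863, 0.0619]
ee_rot: [-2.305, -2.12, 0.009]
ft_force: [-10.1, 0.1, 5.3]
opening: 0.0002
```

Call:
apply_moves(
  steps=[
    [[0, 0.04, 0], 0, 1],
    [[0, 0.04, 0], 0, 1],
    [[0, 0.04, 0], 0, 1],
  ],
)

```text
t: 19.3
ee_pos: [0.5658, 0.0864, 0.0618]
ee_rot: [-2.3, -2.115, 0.02]
ft_force: [-15.7, 0.1, 12.0]
opening: -0.0001
```

```bash
python3 - <<'E'
from h import *
from cell import manip
print(rel(manip.sense(),[.5645,.0866,.06],85))
for n in ["scene","top"]:
    p,d=manip.read_camera(n);P=pts_from_depth(manip.get_calibration(n),d);g=P[...,2]
    m=(abs(g-.036)<.003)&(P[...,0]>.4)&(P[...,0]<.9)&(abs(P[...,1]-.08)<.09)
    cv2.imwrite(f"pics/{n}23.png",p)
    x0,y0,x1,y1={"top":(150,60,350,270),"scene":(170,120,370,330)}[n]
    cv2.imwrite(f"pics/{n}23c.png",cv2.resize(p[y0:y1,x0:x1],None,fx=2.8,fy=2.8,interpolation=cv2.INTER_CUBIC))
    # front edge of table
    print(n,np.percentile(P[m][:,0],[1,5]))
    P0=np.load(f"pics/{n}P.npy");m=(abs(P0[...,2]-.036)<.003)&(P0[...,0]>.4)&(P0[...,0]<.9)&(abs(P0[...,1]-.08)<.09);print(np.percentile(P0[m][:,0],[1,5]))
E
```

```text
(array([ 0.001, -0.011,  0.016]), np.float64(0.0011083227916919391), np.float64(85.19949810250455))
scene [0.46640172 0.50630105]
[0.44538679 0.45261789]
top [0.50579885 0.52254106]
[0.44390458 0.45047562]
```

View pics/scene23c.png

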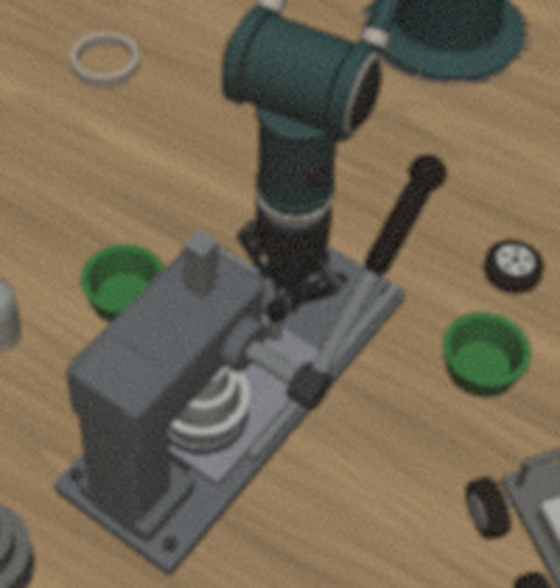

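View pics/top23c.png

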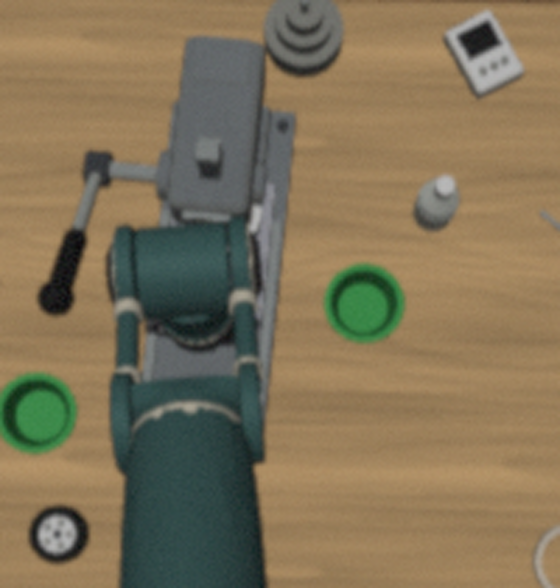

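Call:
apply_moves(
  steps=[
    [[0, -0.2, 0], 0, 1],
    [[0, -0.5, 0], 0, 1],
    [[0, -0.8, -0.1], 0, 1],
    [[0, -1, -0.4], 0, 1],
    [[0, -1, -0.8], 0, 1],
    [[0, -1, -1], 0, 1],
    [[0, -1, -1], 0, 1],
  ],
)

```text
t: 19.98
ee_pos: [0.4544, 0.0969, 0.1931]
ee_rot: [-2.307, -2.122, -0.002]
ft_force: [1.3, 0.3, -0.0]
opening: 0.0002
```

Call:
apply_moves(
  steps=[
    [[0, 0, -0.35], 0, 0],
    [[0, 0, -0.7], 0, -1],
    [[0, 0, -1], 0, -1],
    [[0, 0, -1], 0, -1],
  ],
)

```text
t: 20.32
ee_pos: [0.4597, 0.0969, 0.3231]
ee_rot: [2.31, 2.125, 0.025]
ft_force: [0.9, 0.8, 1.1]
opening: 0.048
```

```bash
python3 look.py w24; python3 -c "
from h import *;from cell import manip;print(rel(manip.sense(),[.5953,.207,.40],85.3))"
```

```text
20.3167 [0.45971688 0.09690778 0.32312665] [ 0.15  -0.189  1.906  0.007  1.41  -1.339] [0.9 0.8 1.1] 0.047978020168681655
(array([ 1.016,  1.062, -0.642]), np.float64(-0.00033396109554928444), np.float64(85.23988700280113))
```

View pics/w24.png

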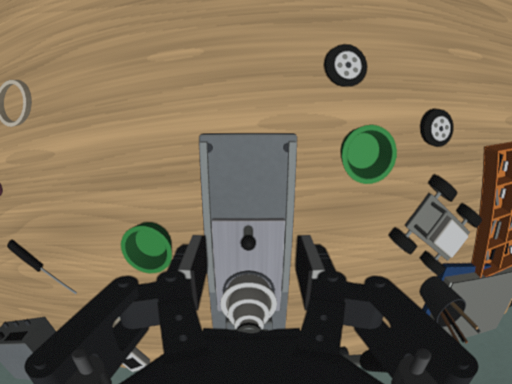

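Call:
apply_moves(
  steps=[
    [[0, 0, -0.3], 0, -1],
    [[0, 0, -0.6], 0, -1],
    [[0, 0, -0.85], 0, -1],
    [[0, 0, -0.85], 0, -1],
  ],
)

```text
t: 20.7
ee_pos: [0.4605, 0.0963, 0.4296]
ee_rot: [2.305, 2.121, 0.037]
ft_force: [0.2, 0.3, 1.2]
opening: 0.0854
```

```bash
python3 look.py w25; python3 - <<'E'
from h import *;from cell import manip;print(rel(manip.sense(),[.5953,.207,.42],85.3))
c=manip.get_calibration("wrist")
print(onz(dict(c,world_from_camera=np.load("pics/w24.npz")["M"]),248,243,.08,True))
E
```

```text
20.7 [0.46049352 0.0962796  0.42958233] [ 0.148 -0.206  1.731  0.006  1.591 -1.339] [0.2 0.3 1.2] 0.08541675762946091
(array([1.013, 1.047, 0.084]), np.float64(-0.00032358841315745696), np.float64(85.24175408563164))
[0.58848122 0.08539695 0.08      ]
```

View pics/w25.png

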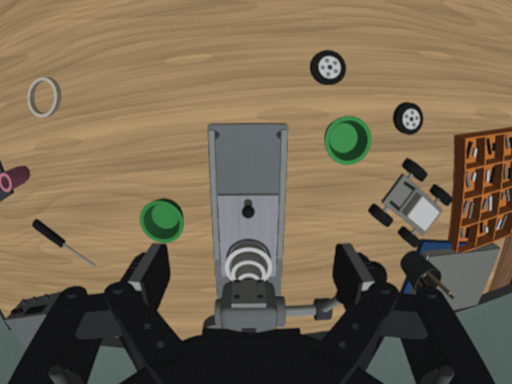

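Call:
apply_moves(
  steps=[
    [[0.3, 0, 0], 0, -1],
    [[0.6, 0, 0], 0, -1],
    [[1, 0.2, 0], 0, -1],
    [[1, 0.5, 0], 0, -1],
    [[1, 0.7, 0], 0, -1],
    [[1, 0.7, 0], 0, -1],
    [[1, 0.7, 0], 0, -1],
  ],
)

```text
t: 21.33
ee_pos: [0.5538, 0.2088, 0.4257]
ee_rot: [2.309, 2.124, 0.025]
ft_force: [-0.7, -0.3, 0.1]
opening: 0.0856
```

```bash
python3 look.py w26; python3 - <<'E'
from h import *;from cell import manip;print(rel(manip.sense(),[.5953,.207,.42],85.3))
E
```

```text
21.3333 [0.5538359  0.20883077 0.42571916] [ 0.317  0.038  1.513  0.003  1.575 -1.171] [-0.7 -0.3  0.1] 0.08562064159194187
(array([0.015, 0.351, 0.062]), np.float64(-0.00041987613461647776), np.float64(85.22442229576905))
```

View pics/w26.png

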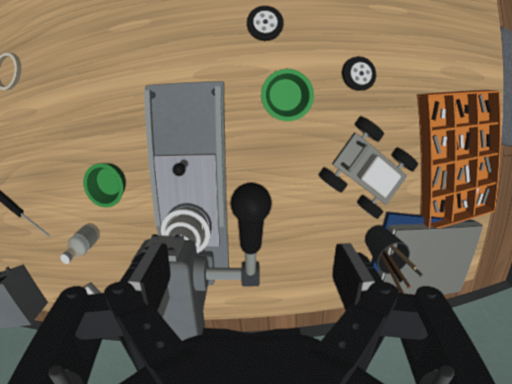

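```bash
python3 - <<'E'
from h import *;from cell import manip
c=manip.get_calibration("wrist");p=cv2.imread("pics/w26.png")
for uv,z in [((251,204),.3435),((250,268),.205)]: print(onz(c,*uv,z,True))
o=np.array([.7111,.0750]);y=-.082
for q,z in [((-.1645,.122),.3435),((0,.122),.205),((-.1262,.122),.311)]:
    w=o+np.array([[np.cos(y),-np.sin(y)],[np.sin(y),np.cos(y)]])@q;print(w,proj(c,[*w,z],True))
m=(p.max(2)<40);m[:, :225]=0;m[:,280:]=0;m[:180]=0;m[255:]=0
for r in range(184,254,8):
    u=np.nonzero(m[r])[0]
    if len(u): print(r,u.min(),u.max())
E
```

```text
[0.55906381 0.21013623 0.3435    ]
[0.71266997 0.19728129 0.205     ]
[0.55714553 0.21006395] (np.float64(250.7150722416837), np.float64(201.80620877178035))
[0.72109279 0.19659007] (np.float64(250.0137184861494), np.float64(272.7415733430898))
[0.59531684 0.20692687] (np.float64(250.46200480556448), np.float64(227.012434953233))
184 245 256
192 235 266
200 232 269
208 232 269
216 237 264
224 239 261
232 240 261
240 241 260
248 243 258
```

Call:
apply_moves(
  steps=[
    [[0.015, 0.2, 0], 0, -1],
    [[0.015, 0.355, 0.1], 0, -1],
    [[0.015, 0.355, 0.3], 0, -1],
    [[0.015, 0.355, 0.5], 0, -1],
    [[0.015, 0.355, 0.6], 0, -1],
    [[0.015, 0.355, 0.6], 0, -1],
    [[0.015, 0.355, 0.6], 0, -1],
  ],
)

```text
t: 21.97
ee_pos: [0.5958, 0.2072, 0.3551]
ee_rot: [2.309, 2.124, 0.025]
ft_force: [0.5, 0.5, 0.6]
opening: 0.0856
```

```bash
python3 look.py w27; python3 - <<'E'
from h import *;from cell import manip;print(rel(manip.sense(),[.596,.207,.298],85.3))
E
```

```text
21.9667 [0.59576665 0.20721921 0.35508039] [ 0.293  0.12   1.55   0.004  1.456 -1.194] [0.5 0.5 0.6] 0.08557004180657482
(array([-0.009, -0.012,  0.489]), np.float64(-0.00042569803392085404), np.float64(85.22337435389426))
```

View pics/w27.png

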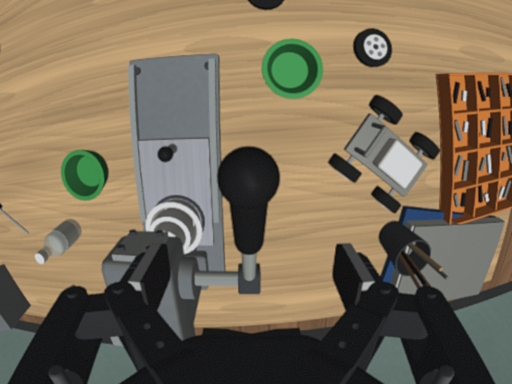

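Call:
apply_moves(
  steps=[
    [[-0.006, -0.01, 0.15], 0, -1],
    [[-0.006, -0.01, 0.3], 0, -1],
    [[-0.006, -0.01, 0.42], 0, -1],
    [[-0.006, -0.01, 0.47], 0, -1],
    [[-0.006, -0.01, 0.47], 0, -1],
  ],
)

```text
t: 22.43
ee_pos: [0.5959, 0.2073, 0.3003]
ee_rot: [2.308, 2.124, 0.028]
ft_force: [0.5, 0.1, -0.0]
opening: 0.0853
```

```bash
python3 look.py w28; python3 - <<'E'
from h import *;from cell import manip;print(rel(manip.sense(),[.596,.207,.298],85.3))
E
```

```text
22.4333 [0.59588132 0.20732078 0.30025235] [ 0.293  0.135  1.631  0.004  1.357 -1.195] [ 0.5  0.1 -0. ] 0.0852981475882449
(array([-0.005, -0.004,  0.028]), np.float64(-0.00038253744044598964), np.float64(85.23114326071972))
```

View pics/w28.png

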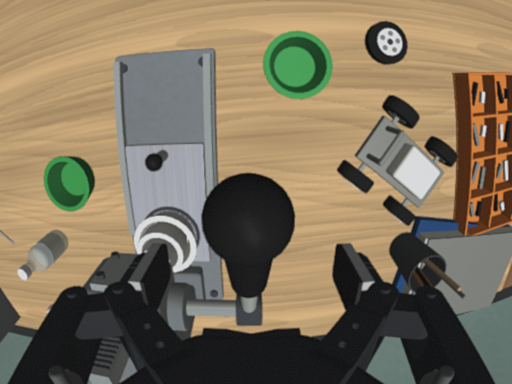

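Call:
apply_moves(
  steps=[
    [[-0.004, -0.002, 0.02], 0, -0.5],
    [[-0.004, -0.002, 0.02], 0, 0],
    [[-0.004, -0.002, 0.02], 0, 0.4],
    [[-0.004, -0.002, 0.02], 0, 1],
    [[-0.004, -0.002, 0.02], 0, 1],
    [[-0.004, -0.002, 0.02], 0, 1],
    [[-0.004, -0.002, 0.02], 0, 1],
    [[-0.004, -0.002, 0.02], 0, 1],
    [[-0.004, -0.002, 0.02], 0, 1],
  ],
  newtons=40,
)

```text
t: 23.23
ee_pos: [0.5963, 0.2059, 0.2999]
ee_rot: [2.307, 2.121, 0.029]
ft_force: [-1.7, -4.6, 4.5]
opening: 0.0226
```

```bash
python3 look.py w29; python3 - <<'E'
from h import *;from cell import manip
s=manip.sense();o=np.array([.7111,.0750]);y=-.082
def arc(a): # TCP for bar elevation a, offset 13mm below
    q=(-.165*np.cos(a),.122);w=o+np.array([[np.cos(y),-np.sin(y)],[np.sin(y),np.cos(y)]])@q
    return np.array([*w,.205+.165*np.sin(a)])
b=arc(.70);off=s["ee_pos"]-b;print("off",off)
for k in range(1,8):
    print(k,rel(s,s["ee_pos"]+arc(.7-.1*k)-b)[0])
E
```

```text
23.2333 [0.59631589 0.20592431 0.29986008] [ 0.292  0.134  1.633  0.002  1.355 -1.195] [-1.7 -4.6  4.5] 0.022591393629775452
off [ 0.00098694 -0.00097944 -0.01149505]
1 [-0.001 -0.085  0.108]
2 [-0.002 -0.159  0.224]
3 [-0.003 -0.221  0.346]
4 [-0.005 -0.27   0.475]
5 [-0.006 -0.307  0.607]
6 [-0.007 -0.33   0.743]
7 [-0.008 -0.339  0.88 ]
```

View pics/w29.png

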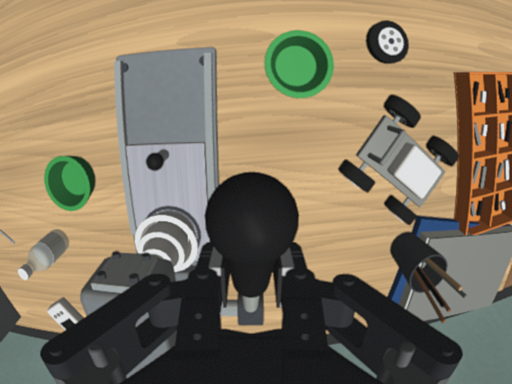

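Call:
apply_moves(
  steps=[
    [[-0.001, -0.044, 0.053], 0, 1],
    [[-0.001, -0.085, 0.108], 0, 1],
    [[-0.002, -0.124, 0.165], 0, 1],
    [[-0.002, -0.159, 0.224], 0, 1],
    [[-0.003, -0.191, 0.284], 0, 1],
    [[-0.003, -0.221, 0.346], 0, 1],
    [[-0.004, -0.247, 0.41], 0, 1],
    [[-0.005, -0.27, 0.475], 0, 1],
    [[-0.005, -0.27, 0.475], 0, 1],
  ],
)

```text
t: 24.03
ee_pos: [0.5641, 0.2086, 0.2423]
ee_rot: [2.308, 2.122, 0.029]
ft_force: [-4.9, -2.1, 8.1]
opening: 0.0226
```

```bash
cat > lev.py <<'E'
from h import *;from cell import manip
s=manip.sense();o=np.array([.7111,.0750]);y=-.082
def arc(a):
    q=(-.165*np.cos(a),.122);w=o+np.array([[np.cos(y),-np.sin(y)],[np.sin(y),np.cos(y)]])@q
    return np.array([*w,.205+.165*np.sin(a)])
off=np.array([.001,-.0005,-.0115])
g=s["ee_pos"]-off;print("pos",s["ee_pos"],"elev by z",np.arcsin((g[2]-.205)/.165),s["ft_force"],s["opening"])
for a in [.3,.25,.2,.15,.1,.05,.02,0,-.02,-.04]: print(a,rel(s,arc(a)+off)[0])
E
python3 lev.py;python3 look.py w30
```

```text
pos [0.56409913 0.20860385 0.24232487] elev by z 0.3004062520802619 [-4.86168715 -2.0659953   8.05981722] 0.022646214048158125
0.3 [0.004 0.007 0.001]
0.25 [ 0.003 -0.013  0.067]
0.2 [ 0.003 -0.029  0.133]
0.15 [ 0.002 -0.042  0.201]
0.1 [ 0.001 -0.052  0.269]
0.05 [ 0.001 -0.058  0.337]
0.02 [ 0.    -0.06   0.378]
0 [ 0.    -0.061  0.406]
-0.02 [-0.    -0.061  0.433]
-0.04 [-0.    -0.061  0.461]
24.0333 [0.56409913 0.20860385 0.24232487] [ 0.312  0.106  1.769  0.002  1.247 -1.176] [-4.9 -2.1  8.1] 0.022646214048158125
```

View pics/w30.png

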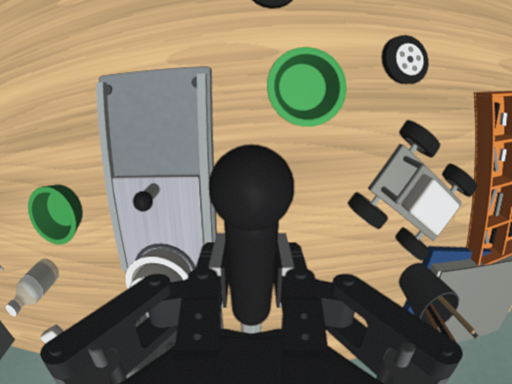

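Call:
apply_moves(
  steps=[
    [[0.003, -0.005, 0.067], 0, 1],
    [[0.003, -0.022, 0.133], 0, 1],
    [[0.002, -0.036, 0.201], 0, 1],
    [[0.001, -0.046, 0.269], 0, 1],
    [[0.001, -0.053, 0.337], 0, 1],
    [[0, -0.056, 0.38], 0, 1],
    [[0, -0.058, 0.4], 0, 1],
    [[0, -0.058, 0.4], 0, 1],
    [[0, -0.058, 0.4], 0, 1],
  ],
)

```text
t: 24.83
ee_pos: [0.5575, 0.2092, 0.1962]
ee_rot: [2.308, 2.122, 0.027]
ft_force: [-5.8, -3.6, 10.1]
opening: 0.0225
```

```bash
python3 lev.py;python3 look.py w31; python3 - <<'E'
from h import *;from cell import manip
for n in ["scene","top"]:
    p,d=manip.read_camera(n);np.save(f"pics/{n}31d.npy",d);cv2.imwrite(f"pics/{n}31.png",p)
    x0,y0,x1,y1={"top":(150,60,350,270),"scene":(170,120,370,330)}[n]
    cv2.imwrite(f"pics/{n}31c.png",cv2.resize(p[y0:y1,x0:x1],None,fx=2.8,fy=2.8,interpolation=cv2.INTER_CUBIC))
E
```

```text
pos [0.55747989 0.20918649 0.19621325] elev by z 0.01644469890986466 [-5.83551129 -3.59099919 10.05998619] 0.02253670968391503
0.3 [ 0.007  0.069 -0.383]
0.25 [ 0.006  0.049 -0.317]
0.2 [ 0.006  0.033 -0.25 ]
0.15 [ 0.005  0.019 -0.183]
0.1 [ 0.005  0.01  -0.114]
0.05 [ 0.004  0.004 -0.046]
0.02 [ 0.004  0.001 -0.005]
0 [0.003 0.001 0.023]
-0.02 [0.003 0.001 0.05 ]
-0.04 [0.003 0.001 0.078]
24.8333 [0.55747989 0.20918649 0.19621325] [ 0.316  0.127  1.832  0.002  1.164 -1.172] [-5.8 -3.6 10.1] 0.02253670968391503
```

View pics/w31.png

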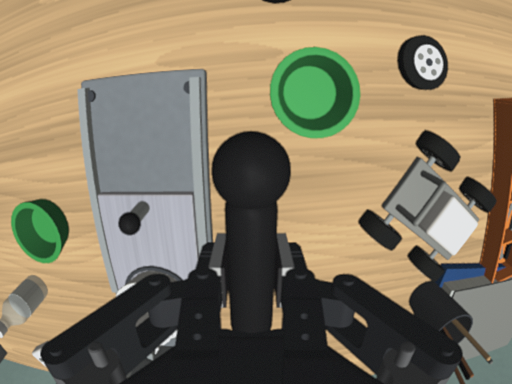

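View pics/scene31c.png

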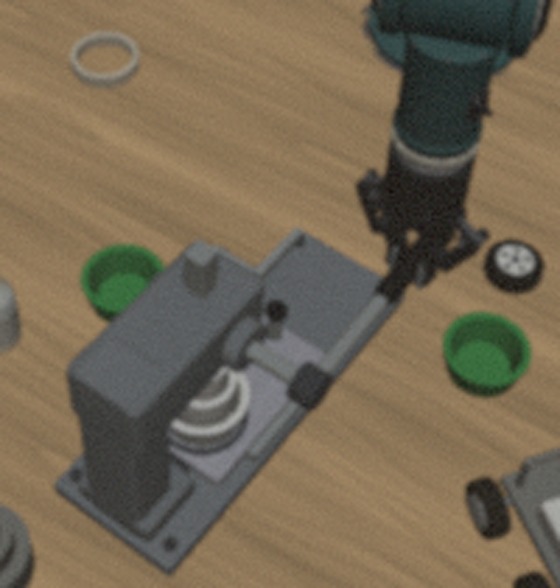

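```bash
cat > bar.py <<'E'
import sys
from h import *
from cell import manip
c=manip.get_calibration("wrist");z=np.load(f"pics/{sys.argv[1]}.npz");d=z["d"];M=z["M"]
f=f_of(c);v,u=np.mgrid[0:384,0:512];x=u-c["cx"];y=-(v-c["cy"]);r=np.hypot(x,y);th=r/f;k=np.tan(th)/np.maximum(r,1e-9)
P=np.stack([x*k*d,y*k*d,-d],-1)@M[:3,:3].T+M[:3,3]
s=manip.sense();o=np.array([.7111,.0750]);ya=-.082
xy=P[...,:2]-o;px=xy[...,0]*np.cos(ya)+xy[...,1]*np.sin(ya);py=-xy[...,0]*np.sin(ya)+xy[...,1]*np.cos(ya)
m=(abs(py-.122)<.03)&(P[...,2]>.15)&(P[...,2]<.4)&(d>0)
# ball: sphere fit
b=m&(px<-.195)&(v<235)
q=np.c_[px[b],py[b],P[...,2][b]];
A=np.c_[2*q,np.ones(len(q))];w=np.linalg.lstsq(A,(q**2).sum(1),rcond=None)[0];print("ball",len(q),w[:3],np.sqrt(w[3]+w[:3]@w[:3]),"ballmaxz",np.percentile(q[:,2],99))
for a in np.arange(-.2,-.12,.008):
    g=m&(abs(px-a)<.004)&(abs(py-.122)<.011)
    if g.sum()>20: print(round(a,3),g.sum(),np.percentile(P[...,2][g],97))
E
python3 bar.py w31; python3 bar.py w28
```

```text
ball 5616 [-0.21262413  0.12204968  0.21477375] 0.01801281019066603 ballmaxz 0.2331670826705155
-0.2 760 0.22894319191750992
-0.192 834 0.22745600811991448
-0.184 2238 0.2968118016604644
-0.176 4077 0.29071693302992596
-0.168 629 0.2260363258021858
-0.16 572 0.22556408615658108
-0.152 510 0.2251395672263251
-0.144 442 0.22475028854384957
-0.136 411 0.22424705924768037
-0.128 260 0.22369625291696746Traceback (most recent call last):
  File "bar.py", line 13, in <module>
    A=np.c_[2*q,np.ones(len(q))];w=np.linalg.lstsq(A,(q**2).sum(1),rcond=None)[0];print("ball",len(q),w[:3],np.sqrt(w[3]+w[:3]@w[:3]),"ballmaxz",np.percentile(q[:,2],99))
                                                                                                                                                 ~~~~~~~~~~~~~^^^^^^^^^^^
    return _quantile_unchecked(
        a, q, axis, out, overwrite_input, method, keepdims, weights)
    return _ureduce(a,
                    func=_quantile_ureduce_func,
    ...<5 lines>...
                    overwrite_input=overwrite_input,
                    method=method)
    r = func(a, **kwargs)
    result = _quantile(arr,
                       quantiles=q,
    ...<2 lines>...
                       out=out,
                       weights=wgt)
    slices_having_nans = np.isnan(arr[-1, ...])
                                  ~~~^^^^^^^^^
IndexError: index -1 is out of bounds for axis 0 with size 0
```

```bash
cat >> bar.py <<'E'
def z_at(P,x0,y0,r=.01):
    m=np.hypot(P[...,0]-x0,P[...,1]-y0)<r;return np.nanmedian(P[...,2][m])
P[d==0]=np.nan
w=lambda a,b:o+np.array([[np.cos(ya),-np.sin(ya)],[np.sin(ya),np.cos(ya)]])@np.array([a,b])
print("base .022:",z_at(P,*w(-.22,0)),"table .036",z_at(P,*w(-.10,-.03)),z_at(P,*w(-.09,.03)),"desk",z_at(P,.5,.25))
for n in ["scene","top"]:
    try: D=np.load(f"pics/{n}{sys.argv[1][1:]}d.npy")
    except Exception: continue
    Q=pts_from_depth(manip.get_calibration(n),D);e=Q[...,:2]-o
    qx=e[...,0]*np.cos(ya)+e[...,1]*np.sin(ya);qy=-e[...,0]*np.sin(ya)+e[...,1]*np.cos(ya)
    for a in np.arange(-.24,-.01,.02):
        g=(abs(qx-a)<.01)&(abs(qy-.122)<.012)&(Q[...,2]>.15)
        if g.sum()>2: print(n,round(a,2),g.sum(),np.percentile(Q[...,2][g],[50,90]))
    print(n,"base",z_at(Q,*w(-.22,0)),"head .253",z_at(Q,*w(.06,0)))
E
python3 bar.py w31
```

```text
ball 5616 [-0.21262413  0.12204968  0.21477375] 0.01801281019066603 ballmaxz 0.2331670826705155
-0.2 760 0.22894319191750992
-0.192 834 0.22745600811991448
-0.184 2238 0.2968118016604644
-0.176 4077 0.29071693302992596
-0.168 629 0.2260363258021858
-0.16 572 0.22556408615658108
-0.152 510 0.2251395672263251
-0.144 442 0.22475028854384957
-0.136 411 0.22424705924768037
-0.128 260 0.22369625291696746
base .022: 0.02201334722836895 table .036 0.036038545449758985 0.035934553158821825 desk 0.03908642777575516
scene -0.24 17 [0.57637651 0.58088952]
scene -0.2 9 [0.57734512 0.58088016]
scene -0.18 57 [0.58336776 0.58541454]
scene -0.16 200 [0.50641583 0.58422797]
scene -0.14 782 [0.47029344 0.57183474]
scene -0.12 334 [0.39894478 0.55489278]
scene -0.1 36 [0.2163196  0.21850809]
scene -0.08 39 [0.21532535 0.21767829]
scene -0.06 37 [0.21355055 0.21663547]
scene -0.04 42 [0.21304152 0.21562214]
scene -0.02 34 [0.21284711 0.21531038]
scene base 0.020940025759203285 head .253 0.25189820293750004
top -0.24 13 [0.57552652 0.57830235]
top -0.22 122 [0.54451113 0.5639686 ]
top -0.2 279 [0.507096   0.57979345]
top -0.18 123 [0.58393582 0.58713024]
top -0.16 97 [0.5836344 0.5859196]
top -0.14 64 [0.57494113 0.57990897]
top -0.06 9 [0.21381387 0.21801496]
top -0.04 31 [0.21267042 0.21601888]
top -0.02 49 [0.21429152 0.22106179]
top base 0.023217527269182248 head .253 0.2536700970577406
```

Call:
apply_moves(
  steps=[
    [[0, 0, 0.03], 0, 1],
    [[0, 0, 0.06], 0, 1],
    [[0, 0, 0.07], 0, 1],
    [[0, 0, 0.07], 0, 1],
    [[0, 0, 0.07], 0, 1],
  ],
)

```text
t: 25.4
ee_pos: [0.5574, 0.2092, 0.1898]
ee_rot: [2.308, 2.122, 0.027]
ft_force: [-7.2, -3.9, 10.0]
opening: 0.023
```

```bash
python3 look.py w32;python3 - <<'E'
from h import *;from cell import manip
for n in ["scene","top"]:
    p,d=manip.read_camera(n);np.save(f"pics/{n}32d.npy",d);cv2.imwrite(f"pics/{n}32.png",p)
E
python3 bar.py w32|grep -v top
```

```text
25.4 [0.55740692 0.20916284 0.18983449] [ 0.316  0.132  1.839  0.002  1.152 -1.172] [-7.2 -3.9 10. ] 0.023045688150344593
ball 5561 [-0.21264445  0.12205875  0.20679902] 0.018128236932727054 ballmaxz 0.22521544092640403
-0.2 801 0.22073896696027132
-0.192 840 0.22025940662549104
-0.184 2256 0.2904705737208699
-0.176 4073 0.2843465267161696
-0.168 630 0.21969041758006494
-0.16 595 0.2196106522195652
-0.152 529 0.21955746248612348
-0.144 468 0.2194319471562223
-0.136 429 0.2192231331867988
-0.128 184 0.21915540653797688
base .022: 0.021965058749462196 table .036 0.03603618341916798 0.03588957588136188 desk 0.03914612161370423
scene -0.24 13 [0.57181997 0.57598167]
scene -0.2 7 [0.57282467 0.57411698]
scene -0.18 63 [0.57722398 0.57870462]
scene -0.16 186 [0.53418752 0.5775093 ]
scene -0.14 795 [0.46348288 0.56575202]
scene -0.12 308 [0.3861525  0.54846077]
scene -0.1 36 [0.21298471 0.21439889]
scene -0.08 39 [0.21143981 0.21538451]
scene -0.06 36 [0.21211905 0.21530032]
scene -0.04 38 [0.21090012 0.21348852]
scene -0.02 37 [0.21056668 0.21460551]
scene base 0.022556487823561566 head .253 0.25312895802767366
```

Call:
apply_moves(
  steps=[
    [[0.01, 0, 0.03], 0, 1],
    [[0.01, 0, 0.03], 0, 1],
    [[0.01, 0, 0.03], 0, 1],
    [[0.01, 0, 0.03], 0, 1],
  ],
)

```text
t: 25.88
ee_pos: [0.5574, 0.2092, 0.1881]
ee_rot: [2.307, 2.122, 0.025]
ft_force: [-4.7, -7.5, 8.6]
opening: 0.0229
```

```bash
python3 look.py w33;python3 - <<'E'
from h import *;from cell import manip
for n in ["scene","top"]:
    p,d=manip.read_camera(n);np.save(f"pics/{n}33d.npy",d);cv2.imwrite(f"pics/{n}33.png",p)
    x0,y0,x1,y1={"top":(150,60,350,270),"scene":(170,120,370,330)}[n]
    cv2.imwrite(f"pics/{n}33c.png",cv2.resize(p[y0:y1,x0:x1],None,fx=2.8,fy=2.8,interpolation=cv2.INTER_CUBIC))
E
python3 bar.py w33|grep -v top
```

```text
25.8833 [0.55739473 0.20917749 0.18808025] [ 0.317  0.134  1.84  -0.     1.15  -1.17 ] [-4.7 -7.5  8.6] 0.02287749967461293
ball 5530 [-0.21264361  0.12205536  0.20459415] 0.018142022151976616 ballmaxz 0.22293783041027224
-0.2 803 0.2186016072758733
-0.192 857 0.21835274088419657
-0.184 2249 0.2887371202381872
-0.176 4096 0.28253170174205156
-0.168 647 0.21796856800363554
-0.16 589 0.2178840906852552
-0.152 525 0.2179120748714457
-0.144 477 0.21780860732736182
-0.136 443 0.21787539432632666
-0.128 159 0.21766041366173403
base .022: 0.021970264015167384 table .036 0.03613327164021002 0.035826057684012425 desk 0.03885632891615631
scene -0.24 12 [0.57016812 0.57251035]
scene -0.2 8 [0.57095006 0.57343024]
scene -0.18 55 [0.57513505 0.57708102]
scene -0.16 196 [0.56936989 0.57638889]
scene -0.14 774 [0.460935   0.56368588]
scene -0.12 319 [0.38570226 0.54716973]
scene -0.1 34 [0.21059401 0.2152667 ]
scene -0.08 37 [0.21128306 0.21474963]
scene -0.06 37 [0.21140893 0.2138336 ]
scene -0.04 38 [0.21057367 0.21403815]
scene -0.02 35 [0.2103678  0.21583222]
scene base 0.0227618624116821 head .253 0.25278526554307795
```

View pics/scene33c.png

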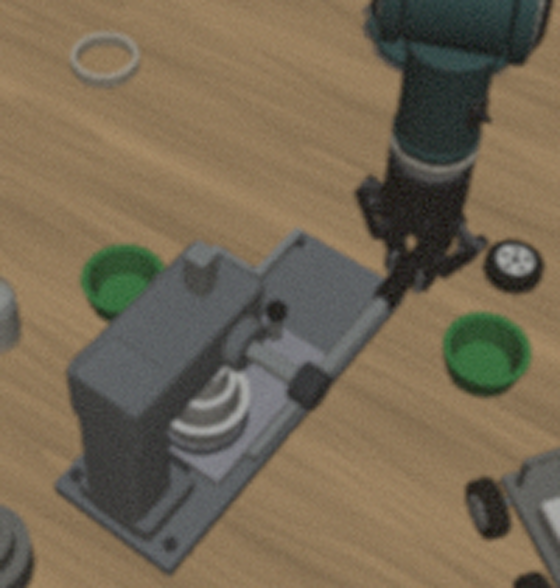

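View pics/w33.png

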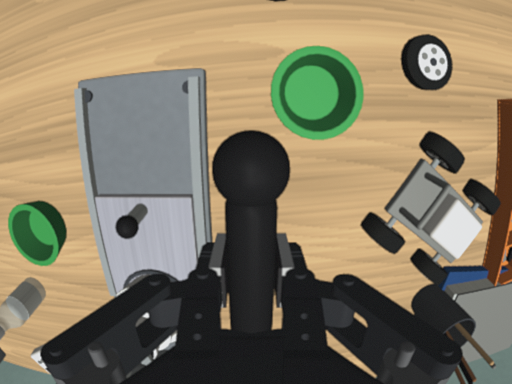

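```bash
python3 - <<'E'
from cell import manip
for i in range(12): manip.read_camera("top")
s=manip.sense();print(s["t"],s["ee_pos"],s["ft_force"],s["opening"])
E
python3 look.py w34; python3 bar.py w34 | head -12; python3 - <<'E'
# stack seen by wrist + top bystanders compare
import cv2,numpy as np
from h import *
a=cv2.imread("pics/top0.png");b=cv2.imread("pics/top33.png");x=np.hstack([a[40:340,0:512]]);cv2.imwrite("pics/cmp.png",np.vstack([a[40:280],b[40:280]]))
E
```

```text
26.6333 [0.55737271 0.20920028 0.18808316] [-4.84433095 -7.39377291 11.10949777] 0.022928385296688336
26.6333 [0.55737271 0.20920028 0.18808316] [ 0.317  0.134  1.84  -0.     1.15  -1.17 ] [-4.8 -7.4 11.1] 0.022928385296688336
ball 5536 [-0.21262334  0.12205148  0.20465221] 0.018131708985049465 ballmaxz 0.22308570677219888
-0.2 808 0.21874341652253704
-0.192 839 0.21832289369193952
-0.184 2235 0.2887304386134512
-0.176 4096 0.28262903566516345
-0.168 645 0.21803045254833045
-0.16 592 0.21794419565569112
-0.152 541 0.21791842730570646
-0.144 466 0.21795439568392824
-0.136 441 0.21774195624574333
-0.128 164 0.21767576482246775
base .022: 0.021942401061724293 table .036 0.03589109058581702 0.0358745544270791 desk 0.03889491748554333
```

View pics/cmp.png

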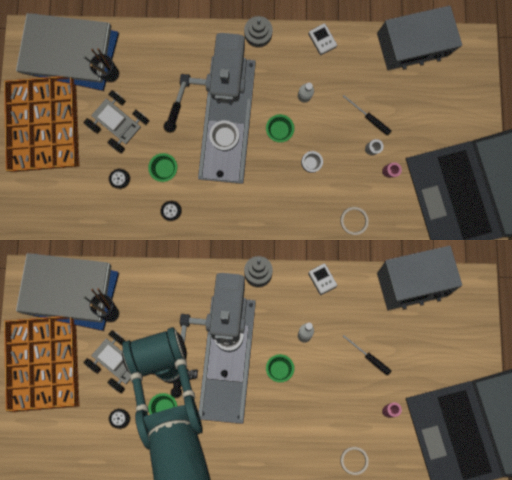

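```bash
python3 - <<'E'
from h import *;from cell import manip
c=manip.get_calibration("wrist");print(onz(c,127,228,.08,True))
manip.hand_in()
E
```

```text
[0.5890506  0.08539092 0.08      ]
the job is handed in; nothing more can be done
```

I nested the middle cup in the large one and the small cup in the middle one. I then pushed the table home, brought the press lever down until its bar was level, and handed in at 26.7 s with the gripper still holding it.

Last checks:
- **Cups:** after the last release, the three rims were concentric to about 2 mm at about their seated heights (76, 102 and 128 mm). They still looked nested once under the ram.
- **Table:** the post moved about 132 mm by camera, against the nominal 130 mm. It stopped moving while the push rose to about 16 N, so I took it as home against the stop.
- **Lever:** the wrist camera showed the bar sloping about 0.005 rad, with its end ball at 204.6 mm (205 mm when level). It held steady for 0.75 s while the tool felt about 11 N pushing up.
- **Other objects:** in the last top view nothing else looked moved. The arm hid part of the desk, including one green look-alike.

**Disagreements and limits:** on the way down, my estimate from the tool position said 0.016 rad above level while the camera said about 0.05. I trusted the camera, because its depth matched the known base and table heights, and corrected by it. I could not see the spring foot directly, so its squeeze on the stack is only inferred from the level lever.

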